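# Clear and load the sprung sample slots of a grain scanner and close its hood

## Task

Lift the scanner's hood wide open, take the white reference plate out of the middle slot and lay it flat in its tray on the bench, then load every sample cassette lying on the bench flat into a slot of its own: the slot's sprung shoe has to be pushed back to make room, so that it then clamps the cassette against the fence. When all are in, lower the hood gently until it is fully shut, and only then press the start button down. Leave the pan, the mouse and the jar alone, and if a cassette gets knocked out of place, put it right.

Things in the scene. Friction and masses are not known exactly. Their poses are not given: they have to be found in the camera images.
- scanner: Grain-sample scanner, grey base fixed to the bench, 280 x 250 x 40 mm (x -165 to +115, y +-125 mm of the origin; x away from the robot, y to its left, z up). Origin on the bench below the centre of the bed, which is 40 mm up. On the bed: a fence across the slots' near ends (inner face at x = -65 mm, 10 mm thick, 14 mm high) and 4 rails along x (14 mm high) that leave 3 slots 56 mm wide.
- slot0 (a point): Where the centre of a cassette's underside belongs when it is seated in the right-hand (robot's view) slot: on the bed, at x = -10, y = -72 mm, z = 40 mm of the scanner. Axes as the scanner's. A seated cassette lies lengthwise along x, its near end against the fence.
- slot1 (a point): Where the centre of a cassette's underside belongs when it is seated in the middle slot: on the bed, at x = -10, y = 0 mm, z = 40 mm of the scanner. Axes as the scanner's. A seated cassette lies lengthwise along x, its near end against the fence.
- slot2 (a point): Where the centre of a cassette's underside belongs when it is seated in the left-hand (next to the hood's hinge) slot: on the bed, at x = -10, y = 72 mm, z = 40 mm of the scanner. Axes as the scanner's. A seated cassette lies lengthwise along x, its near end against the fence.
- shoe0 (a joint): Travel (m) of the sprung shoe of slot0: an aluminium block 14 mm thick, 48 mm wide, its top 34 mm above the bed, sliding along the scanner's +x. 0 = fully forward (nothing in the slot: only 100 mm from shoe to fence), 0.010 = a cassette is clamped, 0.024 = pushed fully back. Spring 4 N at 0 rising to 10 N at 0.024; it comes forward by itself when let go, at once.
- shoe1 (a joint): Travel (m) of the sprung shoe of slot1: an aluminium block 14 mm thick, 48 mm wide, its top 34 mm above the bed, sliding along the scanner's +x. 0 = fully forward (nothing in the slot: only 100 mm from shoe to fence), 0.010 = a cassette is clamped, 0.024 = pushed fully back. Spring 4 N at 0 rising to 10 N at 0.024; it comes forward by itself when let go, at once.
- shoe2 (a joint): Travel (m) of the sprung shoe of slot2: an aluminium block 14 mm thick, 48 mm wide, its top 34 mm above the bed, sliding along the scanner's +x. 0 = fully forward (nothing in the slot: only 100 mm from shoe to fence), 0.010 = a cassette is clamped, 0.024 = pushed fully back. Spring 4 N at 0 rising to 10 N at 0.024; it comes forward by itself when let go, at once.
- shoe0_face (a point): Top of the near (robot-side) face of the shoe of slot0, mid-width, 34 mm above the bed; moves with the shoe (at x = +35 mm of the scanner when the shoe is fully forward).
- shoe1_face (a point): Top of the near (robot-side) face of the shoe of slot1, mid-width, 34 mm above the bed; moves with the shoe (at x = +35 mm of the scanner when the shoe is fully forward).
- shoe2_face (a point): Top of the near (robot-side) face of the shoe of slot2, mid-width, 34 mm above the bed; moves with the shoe (at x = +35 mm of the scanner when the shoe is fully forward).
- hood (a joint): Angle (rad) of the white hood, a box open below, 210 (x) x 244 (y) x 64 mm high, hinged along x on the scanner's left (+y) edge. 0 = fully shut, grows as its right-hand edge is lifted, 1.85 = wide open at its stop, leaning outwards. The hinge has friction (about 0.9 N m): the hood stays where it is left; 2 to 5 N at the handle move it. It may start ajar.
- hood_handle (a point): Middle of the hood's handle, a steel bar 12 mm thick and 110 mm long parallel to the hinge, standing 50 mm (to its axis) off the hood's right-hand wall on a post at each end. In the shut hood it is at y = -172, z = 72 mm of the scanner; it lies 294 mm along the hood from the hinge and 30 mm out towards the hood's top.
- hood_hinge (a point): Middle of the hood's hinge line: x = 0, y = 122, z = 42 mm of the scanner.
- start (a joint): Travel (m) of the start button, 0 = up, 0.006 = fully down (about 5 N); it springs back.
- start_top (a point): Top centre of the start button, a grey round push button of 28 mm diameter on the near strip of the base, 33 mm in front of the shut hood and 60 mm right of the scanner's middle; pressed straight down.
- cassette0: Sample cassette, black plastic with two grey windows, 0.18 kg: a flat case 110 (x) x 50 (y) x 18 mm with an upright rib along the middle of its top to hold it by (60 long in x, 12 thick in y, from 18 to 52 mm above the underside). Origin at the centre of the underside, x along its length, z up. The same either way round. None when it is absent from this run.
- cassette1: Sample cassette, black plastic with two grey windows, 0.18 kg: a flat case 110 (x) x 50 (y) x 18 mm with an upright rib along the middle of its top to hold it by (60 long in x, 12 thick in y, from 18 to 52 mm above the underside). Origin at the centre of the underside, x along its length, z up. The same either way round. None when it is absent from this run.
- cassette2: Sample cassette, black plastic with two grey windows, 0.18 kg: a flat case 110 (x) x 50 (y) x 18 mm with an upright rib along the middle of its top to hold it by (60 long in x, 12 thick in y, from 18 to 52 mm above the underside). Origin at the centre of the underside, x along its length, z up. The same either way round. None when it is absent from this run.
- plate: White reference plate, 0.2 kg: a flat case 110 (x) x 50 (y) x 18 mm, as a cassette's, but with a round knob in the middle of its top (24 mm thick, from 18 to 52 mm above the underside) instead of a rib. Origin at the centre of the underside, x along its length, z up. It starts clamped in slot1 and can be drawn straight up (against about 8 N of spring friction).
- tray: Grey open tray fixed to the bench, the plate's place: 85 (x) x 150 (y) x 18 mm outside, walls and floor 5 mm thick (inside 75 x 140 mm). Origin at the centre of its underside; its long side is y, so the plate goes in with its length along the tray's y.
- pan: Blue round sample pan, 120 mm wide, 45 mm high, a bystander. Origin at the centre of its underside.
- mouse: Black computer mouse, 105 x 60 x 24 mm, a bystander. Origin at the centre of its underside.
- jar: White jar, 60 mm wide, 90 mm high, a bystander. Origin at the centre of its underside.

How it is judged (in metres and radians):
On the way, in this order (a step that is already met when the one before it is completed fails the run):
1. the hood is lifted wide open (over 1.45 rad) (value of joint hood above 1.45 rad), for 0.2 s.
2. with the hood still wide open, the plate lies in its tray and every cassette present is seated in a slot, all let go (((x of cassette0 in the frame of slot0 between -0.005 and 0.005 m and y of cassette0 in the frame of slot0 between -0.006 and 0.006 m and z of cassette0 in the frame of slot0 between -0.004 and 0.004 m and angle between cassette0's own z axis and vertical below 0.06 rad and angle between the x axis of cassette0 and the x axis of slot0, either way round below 0.1 rad) or (x of cassette0 in the frame of slot1 between -0.005 and 0.005 m and y of cassette0 in the frame of slot1 between -0.006 and 0.006 m and z of cassette0 in the frame of slot1 between -0.004 and 0.004 m and angle between cassette0's own z axis and vertical below 0.06 rad and angle between the x axis of cassette0 and the x axis of slot1, either way round below 0.1 rad) or (x of cassette0 in the frame of slot2 between -0.005 and 0.005 m and y of cassette0 in the frame of slot2 between -0.006 and 0.006 m and z of cassette0 in the frame of slot2 between -0.004 and 0.004 m and angle between cassette0's own z axis and vertical below 0.06 rad and angle between the x axis of cassette0 and the x axis of slot2, either way round below 0.1 rad)) and ((x of cassette1 in the frame of slot0 between -0.005 and 0.005 m and y of cassette1 in the frame of slot0 between -0.006 and 0.006 m and z of cassette1 in the frame of slot0 between -0.004 and 0.004 m and angle between cassette1's own z axis and vertical below 0.06 rad and angle between the x axis of cassette1 and the x axis of slot0, either way round below 0.1 rad) or (x of cassette1 in the frame of slot1 between -0.005 and 0.005 m and y of cassette1 in the frame of slot1 between -0.006 and 0.006 m and z of cassette1 in the frame of slot1 between -0.004 and 0.004 m and angle between cassette1's own z axis and vertical below 0.06 rad and angle between the x axis of cassette1 and the x axis of slot1, either way round below 0.1 rad) or (x of cassette1 in the frame of slot2 between -0.005 and 0.005 m and y of cassette1 in the frame of slot2 between -0.006 and 0.006 m and z of cassette1 in the frame of slot2 between -0.004 and 0.004 m and angle between cassette1's own z axis and vertical below 0.06 rad and angle between the x axis of cassette1 and the x axis of slot2, either way round below 0.1 rad)) and ((x of cassette2 in the frame of slot0 between -0.005 and 0.005 m and y of cassette2 in the frame of slot0 between -0.006 and 0.006 m and z of cassette2 in the frame of slot0 between -0.004 and 0.004 m and angle between cassette2's own z axis and vertical below 0.06 rad and angle between the x axis of cassette2 and the x axis of slot0, either way round below 0.1 rad) or (x of cassette2 in the frame of slot1 between -0.005 and 0.005 m and y of cassette2 in the frame of slot1 between -0.006 and 0.006 m and z of cassette2 in the frame of slot1 between -0.004 and 0.004 m and angle between cassette2's own z axis and vertical below 0.06 rad and angle between the x axis of cassette2 and the x axis of slot1, either way round below 0.1 rad) or (x of cassette2 in the frame of slot2 between -0.005 and 0.005 m and y of cassette2 in the frame of slot2 between -0.006 and 0.006 m and z of cassette2 in the frame of slot2 between -0.004 and 0.004 m and angle between cassette2's own z axis and vertical below 0.06 rad and angle between the x axis of cassette2 and the x axis of slot2, either way round below 0.1 rad)) and x of plate in the frame of tray between -0.02 and 0.02 m and y of plate in the frame of tray between -0.025 and 0.025 m and z of plate in the frame of tray below 0.01 m and angle between plate's own z axis and vertical below 0.06 rad and linear speed of each of cassette0, cassette1, cassette2, plate below 0.02 m/s and not (contact force between cassette0 and the fingers above 0.3 N) and not (contact force between cassette1 and the fingers above 0.3 N) and not (contact force between cassette2 and the fingers above 0.3 N) and not (contact force between plate and the fingers above 0.3 N) and value of joint hood above 1.2 rad), for 0.3 s.
3. the hood is lowered fully shut over the seated cassettes (value of joint hood below 0.03 rad and ((x of cassette0 in the frame of slot0 between -0.005 and 0.005 m and y of cassette0 in the frame of slot0 between -0.006 and 0.006 m and z of cassette0 in the frame of slot0 between -0.004 and 0.004 m and angle between cassette0's own z axis and vertical below 0.06 rad and angle between the x axis of cassette0 and the x axis of slot0, either way round below 0.1 rad) or (x of cassette0 in the frame of slot1 between -0.005 and 0.005 m and y of cassette0 in the frame of slot1 between -0.006 and 0.006 m and z of cassette0 in the frame of slot1 between -0.004 and 0.004 m and angle between cassette0's own z axis and vertical below 0.06 rad and angle between the x axis of cassette0 and the x axis of slot1, either way round below 0.1 rad) or (x of cassette0 in the frame of slot2 between -0.005 and 0.005 m and y of cassette0 in the frame of slot2 between -0.006 and 0.006 m and z of cassette0 in the frame of slot2 between -0.004 and 0.004 m and angle between cassette0's own z axis and vertical below 0.06 rad and angle between the x axis of cassette0 and the x axis of slot2, either way round below 0.1 rad)) and ((x of cassette1 in the frame of slot0 between -0.005 and 0.005 m and y of cassette1 in the frame of slot0 between -0.006 and 0.006 m and z of cassette1 in the frame of slot0 between -0.004 and 0.004 m and angle between cassette1's own z axis and vertical below 0.06 rad and angle between the x axis of cassette1 and the x axis of slot0, either way round below 0.1 rad) or (x of cassette1 in the frame of slot1 between -0.005 and 0.005 m and y of cassette1 in the frame of slot1 between -0.006 and 0.006 m and z of cassette1 in the frame of slot1 between -0.004 and 0.004 m and angle between cassette1's own z axis and vertical below 0.06 rad and angle between the x axis of cassette1 and the x axis of slot1, either way round below 0.1 rad) or (x of cassette1 in the frame of slot2 between -0.005 and 0.005 m and y of cassette1 in the frame of slot2 between -0.006 and 0.006 m and z of cassette1 in the frame of slot2 between -0.004 and 0.004 m and angle between cassette1's own z axis and vertical below 0.06 rad and angle between the x axis of cassette1 and the x axis of slot2, either way round below 0.1 rad)) and ((x of cassette2 in the frame of slot0 between -0.005 and 0.005 m and y of cassette2 in the frame of slot0 between -0.006 and 0.006 m and z of cassette2 in the frame of slot0 between -0.004 and 0.004 m and angle between cassette2's own z axis and vertical below 0.06 rad and angle between the x axis of cassette2 and the x axis of slot0, either way round below 0.1 rad) or (x of cassette2 in the frame of slot1 between -0.005 and 0.005 m and y of cassette2 in the frame of slot1 between -0.006 and 0.006 m and z of cassette2 in the frame of slot1 between -0.004 and 0.004 m and angle between cassette2's own z axis and vertical below 0.06 rad and angle between the x axis of cassette2 and the x axis of slot1, either way round below 0.1 rad) or (x of cassette2 in the frame of slot2 between -0.005 and 0.005 m and y of cassette2 in the frame of slot2 between -0.006 and 0.006 m and z of cassette2 in the frame of slot2 between -0.004 and 0.004 m and angle between cassette2's own z axis and vertical below 0.06 rad and angle between the x axis of cassette2 and the x axis of slot2, either way round below 0.1 rad))), for 0.3 s.
4. the start button is pressed down (over 4 mm) with the hood shut (value of joint start above 0.004 m and value of joint hood below 0.04 rad), for 0.05 s.
At the end, for the whole second after the job is handed in: Hood shut (under 0.03 rad), button up; plate flat in its tray (centre within 20 x 25 mm of the tray's); every cassette present in a slot: within 5 mm along, 6 mm across and 4 mm in height of the slot point, level within 0.06 rad, lengthwise within 0.1 rad; all at rest (all of step 3 and value of joint start below 0.002 m and x of plate in the frame of tray between -0.02 and 0.02 m and y of plate in the frame of tray between -0.025 and 0.025 m and z of plate in the frame of tray below 0.01 m and angle between plate's own z axis and vertical below 0.06 rad and linear speed of each of cassette0, cassette1, cassette2, plate below 0.02 m/s); the robot touches nothing.
It fails at once if the hood is let slam: still closing faster than 0.9 rad/s within 0.15 rad of shut (value of joint hood below 0.15 rad and velocity of joint hood below -0.9 rad/s).
It fails at once if the start button is pressed while the hood is not shut (value of joint start above 0.004 m and value of joint hood above 0.1 rad).
It fails at once if the pan is moved more than 40 mm (distance of pan from where it was at the start of the episode above 0.04 m).
It fails at once if the mouse is moved more than 40 mm (distance of mouse from where it was at the start of the episode above 0.04 m).
It fails at once if the jar is moved more than 40 mm (distance of jar from where it was at the start of the episode above 0.04 m).
Of cassette0, cassette1, cassette2 only 2 to 3 are there at a start; the rules pass over those that are not, and their reading is None.
At some moment in a run one of cassette0, cassette1, cassette2 may be knocked a few centimetres aside while the robot is not near it.
Once in a run the grip may slacken for a moment while it holds something.
It also fails if it takes over 200 s, if anything falls off the work surface, if the arm or the gripper's body presses on something with over 40 N, if the wrist force passes 120 N, or if a joint passes its speed limit or range.

## Robot

A 6-joint arm with a two-finger parallel gripper is mounted at the origin on the work surface. World frame = base frame: x ahead of the robot, y to its left, z up, the work surface at z = 0. Lengths are in mm, angles in rad, forces in N, time in s.
With the tool pointing down it reaches from about 400 to 925 mm from the base axis. Payload 12.5 kg.
Tool frame: the origin (TCP) lies midway between the tips of the shut fingers; the grasp point (between the pads) lies 19 mm behind it (env.grip_depth is the distance from the TCP to the grasp point, in mm); z points along the fingers, y is the line along which they close (so a half turn about z gives the same grasp; the last joint's range is limited). The gripper opens to 95 mm and grips with 3 to 60 N. Pads are 20 mm wide; open, the fingers measure 119 mm over their backs; the gripper's body (75 mm by 180 mm) begins 59 mm behind the grasp point.
Start: joints at [1.157, 0.491, 1.559, -0, 1.092, -0.106], TCP at [189.335, 595.65, 214.661] pointing down, gripper open.
Joint ranges: [-3.1, 3.1], [-0.84, 2.19], [0.05, 2.79], [-1.13, 4.28], [0.06, 2.93], [-2.69, 2.69]. Speed limits (rad/s): [2.22, 2.22, 2.79, 3.14, 3.14, 3.14].

## Interface

Orientations are given as [roll, pitch, yaw] about the fixed x, y, z axes, in that order (R = Rz(yaw) Ry(pitch) Rx(roll)).
In Python, from cell import monitor, viewer, order, env gives the robot as it stands.
- The arm moves only by the tool move_arm, never from a script. Its argument "moves" is one flat list of numbers, 4 for each row, row after row: the shift along the tool's x, y, z normalised to -1 to 1, where 1 is 0.15 m, then the turn about the tool's z normalised to -1 to 1, where 1 is pi/2 rad. A call has 1 to 10 rows; each row shifts and turns the commanded pose from where the row before left it, along the tool's axes as they then stand; what a row does not reach is not made up. A row lasts 1/8 s, in which the tool goes at most 62.5 mm and 10.7 degrees, less where a joint would pass 70% of its speed; a pose out of reach is approached as far as the arm can. A call with a number of a shift or a turn outside -1 to 1 is refused whole. A call with a gripper value outside its range is refused whole. "claw" is the finger opening in mm, from 0 to 95.1, set as the call begins (left out, the last holds). The fingers move at their own pace and stop on an object; the grip force is fixed at half the most. Time passes only in rows, so rows that do not move let the fingers close. It gives the time, the measured TCP pose, the force, the opening and the grip force at its end, in the units of the state.
- monitor.state(): the state, without advancing time (a new reading comes with each control period).
- viewer.read_camera(name): name is "scene" or "top" or "wrist"; returns the picture (384x512x3 uint8, red, green, blue); there is no depth.
- viewer.camera_info(name): a dict with "K" (3x3 intrinsics, pixels), "camera_from_world" (4x4, takes a point from world to camera coordinates). Camera axes: x right, y down, z forward; pixel columns grow to the right and rows downward; lengths in mm; the calibration is good to about 2 mm. A picture is of the moment at which its call begins: read the wrist's pose just before it. camera_info takes no time and is no camera call; for the wrist camera it gives the pose at the moment of the call.
- order.job_done(): hands the job in; it is judged then, once.
The state is a dict: "t": time; "joints": joint angles; "qvel": joint speeds; "tau": joint torques, N m; "eef_pos": TCP position; "tcp_rot": TCP orientation; "ft_force": force on the tool from outside, world axes, zero at the start; "moment": the same for the moment, N m; "opening": opening from 0.0 (shut) to 1.0 (fully open); "grip_force": force on a finger pad.
Only numpy, scipy, OpenCV 4.12 (cv2) and the standard library are available. Lean on these libraries where they do the work, as an engineer would, in place of code of your own. Each camera call takes 0.05 s, during which the arm holds its last target. There are 200 camera calls.

## Working session

There is one attempt and no reset: what is moved stays moved. The work goes in short steps, Python scripts to look and compute and a tool call to move; the robot and the scene stay as the last step left them, time stands still between calls to the robot, and variables do not carry over. Pictures are saved under pics/ and viewed, at most 14 in all, crops included, and the job is handed in when it is done.

Besides the shell and the picture viewer there is one more tool, called after "Emit:" by a JSON object that holds its "name" and its "arguments", one argument or row to a line. move_arm: Moves the arm, as the interface text tells. Scaled input: -1 to 1 covers 0.15 m each way for a shift and pi/2 rad each way for a turn. Its arguments: {"type":"object","properties":{"moves":{"type":"array"},"claw":{"type":"number"}},"required":["moves"]}

```bash
ls; mkdir -p pics; cat > h.py <<'E'
import numpy as np, cv2
from cell import monitor, viewer, order, env
def snap(n,f):
    i=viewer.camera_info(n); im=viewer.read_camera(n)
    cv2.imwrite(f'pics/{f}.png',im[:,:,::-1]); np.savez(f'pics/{f}.npz',K=i['K'],T=i['camera_from_world']); return im
def cal(f): 
    d=np.load(f'pics/{f}.npz'); return d['K'],d['T']
def proj(f,P):
    K,T=cal(f); p=(T[:3,:3]@np.atleast_2d(P).T+T[:3,3:]); p=K@p; return (p[:2]/p[2]).T
def onz(f,uv,z):
    K,T=cal(f); R=T[:3,:3]; c=-R.T@T[:3,3]; uv=np.atleast_2d(uv)
    d=(R.T@np.linalg.inv(K)@np.c_[uv,np.ones(len(uv))].T).T
    return c+d*((z-c[2])/d[:,2:])
def tri(obs):
    A=[];b=[]
    for f,uv in obs:
        K,T=cal(f);P=K@T[:3]
        for k in (0,1): r=P[k]-uv[k]*P[2]; A.append(r[:3]/np.linalg.norm(r[:3]));b.append(-r[3]/np.linalg.norm(r[:3]))
    return np.linalg.lstsq(np.array(A),np.array(b),rcond=None)[0]
E
python3 - <<'E'
from h import *
print(monitor.state())
a=snap('scene','s0');b=snap('top','t0');c=snap('wrist','w0')
for n in ('s0','t0','w0'):
    K,T=cal(n);print(K[0],(-T[:3,:3].T@T[:3,3]).round(),T[:3,:3].round(2).tolist())
E
```

```text
pics
{'t': 0.0, 'joints': array([ 1.15743111e+00,  4.91603923e-01,  1.55946192e+00,  3.28598771e-05,
        1.09163640e+00, -1.05580599e-01]), 'qvel': array([ 0.00019255, -0.00096313, -0.00086686,  0.00159849, -0.00127126,
        0.00051912]), 'tau': array([-3.15462159e-03, -6.12637925e+01, -2.58177906e+01,  6.90663094e-02,
        4.82232857e-02, -9.61825572e-05]), 'eef_pos': array([189.20826612, 595.4292358 , 214.0298735 ]), 'tcp_rot': array([-3.14049231e+00, -1.45913745e-04,  2.83379279e+00]), 'ft_force': array([-0.12978872,  0.20727914,  0.37598251]), 'moment': array([ 0.04592703,  0.00127857, -0.01066949]), 'grip_force': 0.0, 'opening': 1.0049339782250999}
[499.49628315   0.         256.80696583] [1214.  726. 1102.] [[-0.76, 0.65, 0.02], [0.44, 0.54, -0.72], [-0.48, -0.54, -0.7]]
[436.6592761    0.         256.94380896] [ 361.  -32. 1336.] [[-0.03, -1.0, 0.01], [-0.99, 0.03, -0.14], [0.14, -0.01, -0.99]]
[308.62903415   0.         259.11805679] [110. 621. 384.] [[0.3, 0.95, -0.0], [0.91, -0.29, 0.29], [0.28, -0.09, -0.96]]
```

View pics/s0.png

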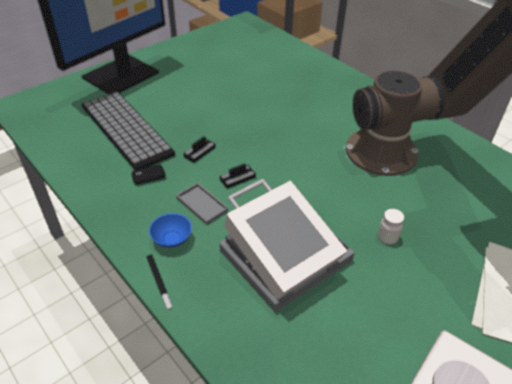

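View pics/t0.png

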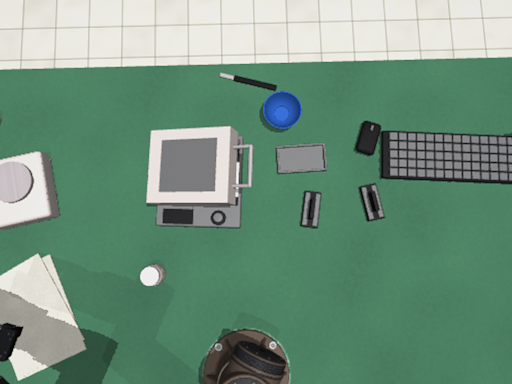

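The scene shows the scanner with its hood slightly ajar. In the top view the scanner is near (195,180), with the handle at (250,166) and the button at (218,217). There are two cassettes at (311,209) and (372,202), the tray at (301,158), the pan at (282,110), the mouse at (368,138) and the jar at (151,275).

```bash
python3 - <<'E'
from h import *
a=cv2.imread('pics/t0.png')[85:250,140:400]; cv2.imwrite('pics/t0c.png',cv2.resize(a,None,fx=3,fy=3,interpolation=cv2.INTER_CUBIC))
a=cv2.imread('pics/s0.png')[125:310,125:365]; cv2.imwrite('pics/s0c.png',cv2.resize(a,None,fx=3.2,fy=3.2,interpolation=cv2.INTER_CUBIC))
E
```

```text
(no output)
```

View pics/t0c.png

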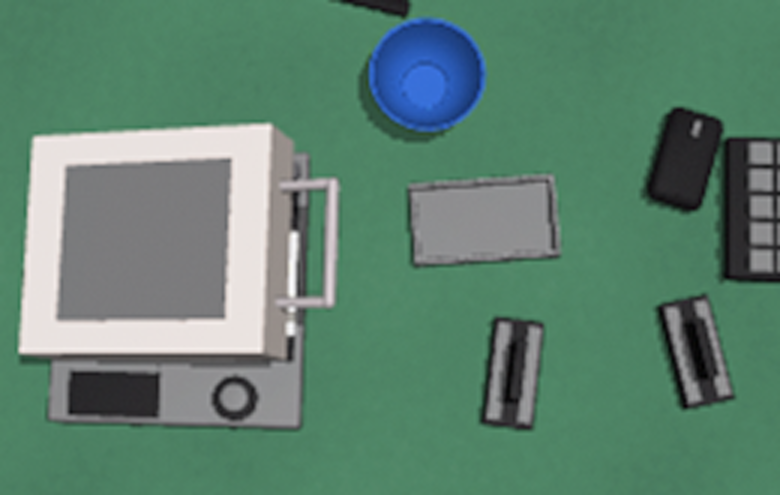

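View pics/s0c.png

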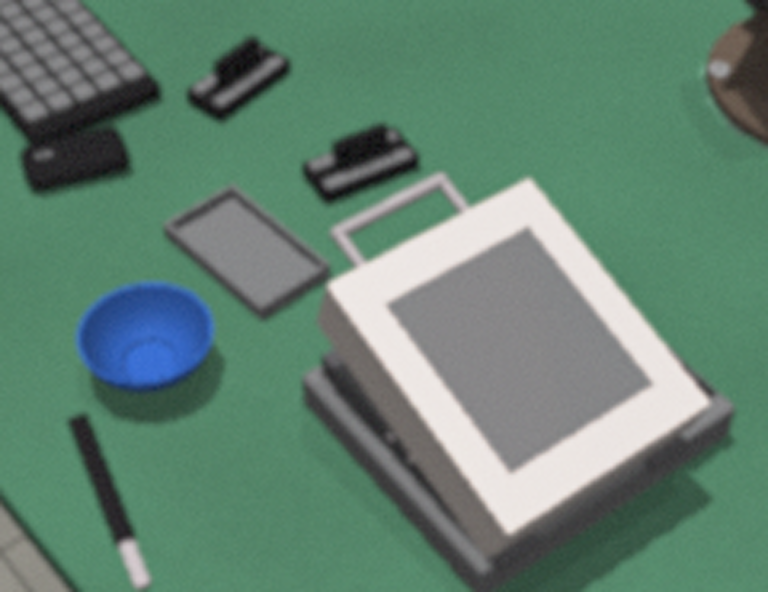

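```bash
cat >> h.py <<'E'
ct=lambda x,y:((x+.5)/3+140-.5,(y+.5)/3+85-.5)
cs=lambda x,y:((x+.5)/3.2+125-.5,(y+.5)/3.2+125-.5)
E
python3 - <<'E'
from h import *
p=lambda n,v:print(n,np.round(v,1).tolist())
p('base NL,NR,FR t',onz('t0',[ct(48,419),ct(301,427),ct(310,156)],40))
p('base far corners s',onz('s0',[cs(307,376),cs(488,570),cs(731,408)],40))
p('handle near',tri([('t0',ct(331,302)),('s0',cs(440,178))]))
p('handle far',tri([('t0',ct(334,183)),('s0',cs(338,232))]))
p('hood NR top',tri([('t0',ct(265,357)),('s0',cs(529,180))]))
p('hood FR top',tri([('t0',ct(270,126)),('s0',cs(328,287))]))
p('hood NL top',tri([('t0',ct(20,354)),('s0',cs(710,405))]))
p('button z45',onz('t0',[ct(235,398)],47))
p('tray corners z18',onz('t0',[ct(409,184),ct(552,176),ct(559,256),ct(415,265)],18))
p('tray s',onz('s0',[cs(166,227),cs(233,188),cs(329,269),cs(264,314)],18))
for n,T,S in (('A',[(494,318),(543,322),(531,429),(482,424)],[]),('B',[(658,309),(706,296),(733,398),(685,407)],[])):
    q=onz('t0',[ct(*c) for c in T],18);p(n,q);p(n+' c',q.mean(0))
p('A rib ends',[tri([('t0',ct(518,338)),('s0',cs(337,143))]),tri([('t0',ct(511,402)),('s0',cs(387,127))])])
p('B rib ends',[tri([('t0',ct(688,320)),('s0',cs(217,63))]),tri([('t0',ct(709,379)),('s0',cs(254,39))])])
p('pan rim',tri([('t0',ct(427,75)),('s0',cs(146,325))]))
p('mouse',onz('t0',[ct(685,158)],20)); p('jar',onz('t0',[(151,275)],90))
E
```

```text
base NL,NR,FR t [[437.0, 253.5, 40.0], [422.1, 4.7, 40.0], [695.9, -10.7, 40.0]]
base far corners s [[697.4, -3.8, 40.0], [709.0, 241.0, 40.0], [442.3, 254.8, 40.0]]
handle near [528.8, -28.1, 155.7]
handle far [638.8, -33.1, 155.7]
hood NR top [479.4, 32.0, 167.0]
hood FR top [691.4, 23.1, 169.9]
hood NL top [495.6, 267.5, 98.3]
button z45 [[452.0, 68.7, 47.0]]
tray corners z18 [[669.3, -111.6, 18.0], [673.8, -259.4, 18.0], [589.9, -262.3, 18.0], [584.6, -114.7, 18.0]]
tray s [[677.1, -252.9, 18.0], [595.7, -256.5, 18.0], [591.3, -109.0, 18.0], [672.0, -102.1, 18.0]]
A [[527.8, -193.0, 18.0], [522.4, -242.6, 18.0], [414.6, -225.2, 18.0], [421.0, -176.2, 18.0]]
A c [471.5, -209.3, 18.0]
B [[532.5, -360.4, 18.0], [544.5, -410.2, 18.0], [440.0, -430.5, 18.0], [432.3, -381.4, 18.0]]
B c [487.3, -395.6, 18.0]
A rib ends [[501.8, -210.3, 56.2], [441.2, -203.3, 47.5]]
B rib ends [[518.2, -382.3, 56.6], [459.2, -400.8, 48.0]]
pan rim [775.0, -132.3, 50.5]
mouse [[688.7, -397.5, 20.0]]
jar [[293.2, 254.9, 90.0]]
```

```bash
cat >> h.py <<'E'
def plan(*targets,step=50,rot=0.16):
    "rows from the measured pose through (x,y,z,yaw,[step]) targets"
    s=monitor.state(); p=np.array(s['eef_pos']); y=s['tcp_rot'][2]
    print('at',s['t'],p.round(1),round(y,3),'F',s['ft_force'].round(1),'open',round(s['opening']*95,1),'g',round(s['grip_force'],1))
    for T in targets:
        q=np.array(T[:3],float); dy=(T[3]-y+np.pi)%(2*np.pi)-np.pi; st=T[4] if len(T)>4 else step
        n=max(1,int(np.ceil(max(np.linalg.norm(q-p)/st,abs(dy)/rot)))); out=[]
        for i in range(n):
            c,s_=np.cos(y),np.sin(y); d=(q-p)/n
            out.append([round(v,3)+0 for v in ((c*d[0]+s_*d[1])/150,(s_*d[0]-c*d[1])/150,-d[2]/150,-dy/n/(np.pi/2))]); y+=dy/n
        print(n,'rows ->',T); print(','.join(str(v) for r in out for v in r))
        p=q
E
python3 - <<'E'
from h import *
plan((189,595,320,2.834),(590,-30,320,3.089))
E
```

```text
at 0.15 [189.2 595.5 214.2] 2.834 F [-0.1  0.2 -1.3] open 95.2 g 0.0
3 rows -> (189, 595, 320, 2.834)
0.0,-0.001,-0.235,0.0,0.0,-0.001,-0.235,0.0,0.0,-0.001,-0.235,0.0
15 rows -> (590, -30, 320, 3.089)
-0.254,-0.211,0.0,-0.011,-0.25,-0.215,0.0,-0.011,-0.247,-0.219,0.0,-0.011,-0.243,-0.223,0.0,-0.011,-0.239,-0.228,0.0,-0.011,-0.235,-0.232,0.0,-0.011,-0.231,-0.236,0.0,-0.011,-0.227,-0.239,0.0,-0.011,-0.223,-0.243,0.0,-0.011,-0.219,-0.247,0.0,-0.011,-0.215,-0.251,0.0,-0.011,-0.21,-0.254,0.0,-0.011,-0.206,-0.258,0.0,-0.011,-0.202,-0.261,0.0,-0.011,-0.197,-0.265,0.0,-0.011
```

Emit:
{"name": "move_arm", "arguments": {
  "moves": [0,0,-0.235,0,0,0,-0.235,0,0,0,-0.235,0,-0.25,-0.21,0,-0.01,-0.25,-0.215,0,-0.01,-0.25,-0.22,0,-0.01,-0.245,-0.225,0,-0.01,-0.24,-0.23,0,-0.01,-0.235,-0.23,0,-0.01,-0.23,-0.235,0,-0.01]
}}

```text
t: 1.4
eef_pos: [375.9, 301.5, 320.4]
tcp_rot: [3.142, 0.0, 2.944]
ft_force: [0.0, 0.7, -0.1]
opening: 0.999
grip_force: 0.0
```

Emit:
{"name": "move_arm", "arguments": {
  "moves": [-0.23,-0.24,0,-0.01,-0.22,-0.245,0,-0.01,-0.22,-0.245,0,-0.01,-0.215,-0.25,0,-0.01,-0.21,-0.255,0,-0.01,-0.205,-0.26,0,-0.01,-0.2,-0.26,0,-0.01,-0.2,-0.265,0,-0.02,0,0,0,0,0,0,0,0]
}}

```text
t: 2.65
eef_pos: [584.4, -33.3, 320.0]
tcp_rot: [3.141, -0.001, 3.085]
ft_force: [-0.5, 0.3, 1.1]
opening: 0.997
grip_force: 0.0
```

```bash
python3 - <<'E'
from h import *
s=monitor.state();print(s['eef_pos'],s['tcp_rot'])
a=snap('wrist','w1'); cv2.imwrite('pics/w1b.png',cv2.resize(a[:,:,::-1],(784,588),interpolation=cv2.INTER_CUBIC))
print(proj('w1',s['eef_pos']))
E
```

```text
[584.41535753 -33.34794049 320.04826485] [ 3.14122938e+00 -7.85947623e-04  3.08452175e+00]
[[258.01452724 240.28548517]]
```

View pics/w1b.png

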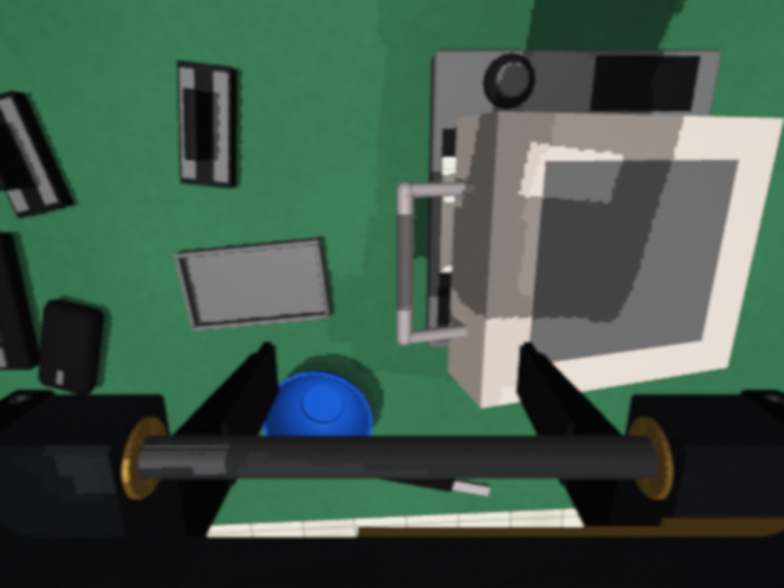

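The wrist view from above the handle shows the handle bar from (404,188) to (404,338) in the enlarged picture. Cassette A is at (207,125), the tray at (255,283), the button at (511,80), and cassette B is partly in view at the left.

```bash
cat >> h.py <<'E'
cw=lambda x,y:((x+.5)/1.53125-.5,(y+.5)/1.53125-.5)
E
python3 - <<'E'
from h import *
p=lambda n,v:print(n,np.round(v,1).tolist())
for n,w,t,s in (('hn',(404,188),(331,302),(440,178)),('hf',(404,338),(334,183),(338,232))):
  p(n,[tri([('w1',cw(*w)),('t0',ct(*t))]),tri([('w1',cw(*w)),('s0',cs(*s))]),tri([('w1',cw(*w)),('t0',ct(*t)),('s0',cs(*s))])])
p('base NR NL',onz('w1',[cw(435,52),cw(719,52)],40))
t=onz('w1',[cw(176,254),cw(322,238),cw(329,314),cw(192,328)],18);p('tray',t);p('c',t.mean(0))
p('button',onz('w1',[cw(513,76)],47))
a=onz('w1',[cw(178,62),cw(230,67),cw(230,187),cw(180,180)],18);p('A',a);p('c',a.mean(0))
p('A rib top',onz('w1',[cw(200,90),cw(200,159)],52))
E
```

```text
hn [[526.4, -26.7, 176.6], [528.9, -25.4, 157.4], [528.8, -26.7, 156.6]]
hf [[639.9, -32.3, 155.7], [639.2, -30.3, 157.7], [639.2, -31.9, 156.8]]
base NR NL [[424.7, 9.1, 40.0], [438.2, 253.1, 40.0]]
tray [[592.2, -258.1, 18.0], [584.1, -108.1, 18.0], [665.3, -109.0, 18.0], [673.0, -256.6, 18.0]]
c [628.6, -183.0, 18.0]
button [[448.2, 74.8, 47.0]]
A [[416.3, -222.1, 18.0], [423.0, -175.6, 18.0], [529.0, -192.6, 18.0], [519.7, -240.1, 18.0]]
c [472.0, -207.6, 18.0]
A rib top [[445.0, -193.5, 52.0], [501.3, -203.6, 52.0]]
```

Emit:
{"name": "move_arm", "arguments": {
  "moves": [0,0.027,0.2,0,0,0,0.25,0,0,0,0.25,0,0,0,0.25,0,0,0,0.15,0,0,0,0.115,0,0,0,0,0,0,0,0,0],
  "claw": 45
}}

```text
t: 3.7
eef_pos: [585.2, -28.9, 139.1]
tcp_rot: [3.142, 0.001, 3.086]
ft_force: [-0.7, 0.1, 0.3]
opening: 0.473
grip_force: 0.0
```

Emit:
{"name": "move_arm", "arguments": {
  "moves": [0,0,0,0,0,0,0,0,0,0,0,0,0,0,0,0,0,0,0,0],
  "claw": 0
}}

```text
t: 4.32
eef_pos: [585.0, -28.1, 137.9]
tcp_rot: [3.139, -0.0, 3.085]
ft_force: [2.5, 9.8, -2.4]
opening: 0.115
grip_force: 30.0
```

Emit:
{"name": "move_arm", "arguments": {
  "moves": [0,0.09,-0.186,0,0,0.11,-0.175,0,0,0.127,-0.163,0,0,0.144,-0.149,0,0,0.158,-0.133,0,0,0.171,-0.116,0,0,0.182,-0.097,0]
}}

```text
t: 5.2
eef_pos: [593.9, 116.4, 293.4]
tcp_rot: [-3.139, 0.003, 3.084]
ft_force: [2.8, -7.2, 3.7]
opening: 0.117
grip_force: 30.0
```

Emit:
{"name": "move_arm", "arguments": {
  "moves": [0,0.192,-0.077,0,0,0.199,-0.057,0,0,0.204,-0.036,0,0,0.206,-0.014,0,0,0.207,0.008,0,0,0.205,0.029,0,0,0.2,0.05,0,0,0,0,0,0,0,0,0]
}}

```text
t: 6.32
eef_pos: [605.9, 330.6, 306.2]
tcp_rot: [3.139, 0.003, 3.086]
ft_force: [3.0, 4.6, 2.1]
opening: 0.118
grip_force: 30.0
```

```bash
python3 - <<'E'
from h import *
snap('top','t1');plan((600,200,330,3.09))
a=cv2.imread('pics/t1.png')[95:245,110:376]; cv2.imwrite('pics/t1c.png',cv2.resize(a,None,fx=3,fy=3,interpolation=cv2.INTER_CUBIC))
E
```

```text
at 6.375 [605.9 330.4 306.2] 3.085 F [3.  5.6 3.1] open 11.2 g 30.0
3 rows -> (600, 200, 330, 3.09)
-0.003,-0.29,-0.053,-0.001,-0.003,-0.29,-0.053,-0.001,-0.002,-0.29,-0.053,-0.001
```

View pics/t1c.png

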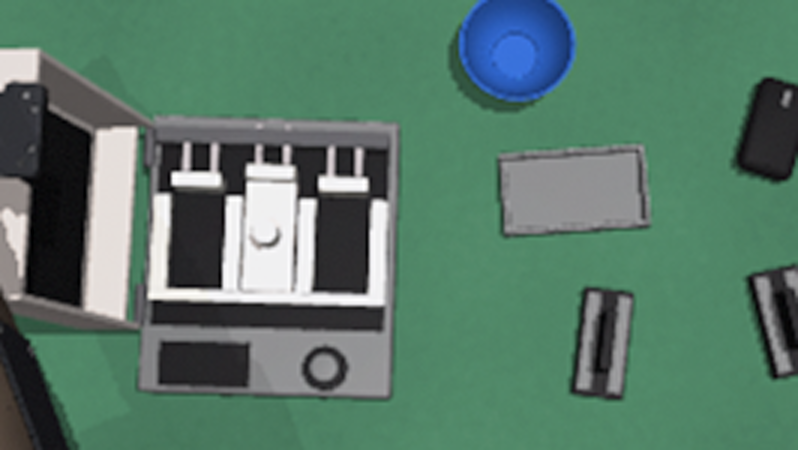

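The top view shows the hood wide open, the white plate with its knob at (265,235), empty slots on either side, and the base corners at (138,390), (391,398), (399,125) and (153,117). The cassettes have not moved.

Emit:
{"name": "move_arm", "arguments": {
  "moves": [0,0,0,0,0,0,0,0,0,0,0,0,0,0,-0.2,0,0,0,-0.3,0,0,0,-0.2,0],
  "claw": 45
}}

```text
t: 7.12
eef_pos: [605.2, 329.1, 412.7]
tcp_rot: [3.141, 0.001, 3.085]
ft_force: [1.0, -0.8, -1.5]
opening: 0.472
grip_force: 0.0
```

```bash
python3 - <<'E'
from h import *
c1=lambda x,y:((x+.5)/3+110-.5,(y+.5)/3+95-.5)
q=onz('t1',[c1(138,390),c1(391,398),c1(399,125),c1(153,117)],40)[:,:2]
M=np.array([[-165,125],[-165,-125],[115,-125],[115,125]],float)
E,_=cv2.estimateAffinePartial2D(M,q);print(q.round(1),E, np.arctan2(E[1,0],E[0,0]),(M@E[:,:2].T+E[:,2]-q).round(1))
print('knob',onz('t1',[c1(265,234)],92))
plan((593,120,400,3.09))
E
```

```text
[[436.  253.5]
 [421.1   4.8]
 [696.9  -9.8]
 [711.9 239.4]] [[ 9.89888777e-01  5.48255974e-02  5.91230900e+02]
 [-5.48255974e-02  9.89888777e-01  1.20604101e+02]] -0.055329084680931444 [[-1.2 -0.1]
 [-0.1  1.2]
 [ 1.3  0.3]
 [ 0.1 -1.4]]
knob [[579.26935686 120.73868822  92.        ]]
at 7.125 [605.2 329.1 412.7] 3.085 F [ 1.  -0.8 -1.5] open 44.9 g 0.0
5 rows -> (593, 120, 400, 3.09)
0.001,-0.279,0.017,-0.001,0.001,-0.279,0.017,-0.001,0.001,-0.279,0.017,-0.001,0.001,-0.279,0.017,-0.001,0.002,-0.279,0.017,-0.001
```

Emit:
{"name": "move_arm", "arguments": {
  "moves": [-0.05,-0.279,0.08,0,-0.05,-0.279,0.08,0,-0.05,-0.279,0.08,0,-0.05,-0.279,0.08,0,-0.04,-0.279,0.08,0,0,0,0,0,0,0,0,0],
  "claw": 60
}}

```text
t: 8.0
eef_pos: [629.4, 118.5, 350.8]
tcp_rot: [3.141, 0.0, 3.085]
ft_force: [-0.1, 0.1, -0.3]
opening: 0.632
grip_force: 0.0
```

```bash
python3 - <<'E'
from h import *
s=monitor.state();print(s['eef_pos'],s['tcp_rot'])
a=snap('wrist','w2'); cv2.imwrite('pics/w2b.png',cv2.resize(a[:,:,::-1],(784,588),interpolation=cv2.INTER_CUBIC))
E
```

```text
[629.40792648 118.50209823 350.83127373] [3.14124907e+00 2.81200604e-04 3.08473056e+00]
```

View pics/w2b.png

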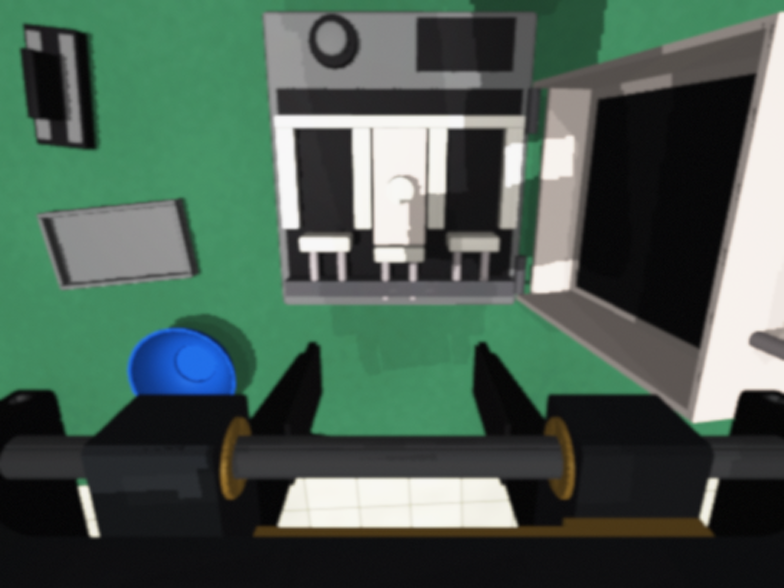

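The wrist view over the scanner shows the knob at (403,187), the slot0 and slot2 shoe tops at (325,240) and (473,240), the fence's inner edge at row 128, the near base corners at (263,13) and (536,13), and the tray at (120,243).

```bash
python3 - <<'E'
from h import *
p=lambda n,v:print(n,np.round(v,1).tolist())
w=[((263,13),(-165,-125,40)),((536,13),(-165,125,40)),((297,128),(-65,-100,54)),((353,128),(-65,-44,54)),((446,128),(-65,44,54)),((504,128),(-65,100,54)),((299,234),(35,-96,74)),((352,234),(35,-48,74)),((447,234),(35,48,74)),((499,234),(35,96,74)),((275,116),(-75,-122,54))]
M=[];Q=[]
for uv,m in w:
    q=onz('w2',[cw(*uv)],m[2])[0];M.append(m[:2]);Q.append(q[:2]);
M=np.array(M,float);Q=np.array(Q)
E,_=cv2.estimateAffinePartial2D(M,Q);yaw=np.arctan2(E[1,0],E[0,0]);p('fit',E);print(yaw,np.hypot(*E[:,0]));p('res',M@E[:,:2].T+E[:,2]-Q)
R=np.array([[np.cos(yaw),-np.sin(yaw)],[np.sin(yaw),np.cos(yaw)]]);p('origin',(Q-M@R.T).mean(0))
p('knob',onz('w2',[cw(403,187)],92))
p('knob tri',tri([('w2',cw(403,187)),('t1',((265.5)/3+109.5,(234.5)/3+94.5))]))
t=onz('w2',[cw(40,214),cw(181,199),cw(197,275),cw(62,289)],18);p('tray',t);p('c',t.mean(0))
E
```

```text
fit [[1.0, 0.1, 591.9], [-0.1, 1.0, 124.8]]
-0.052762583247587126 0.9706830342844386
res [[0.9, 2.0], [0.2, -0.6], [-0.4, -0.7], [-0.4, 1.5], [-0.7, 0.3], [-0.8, 0.6], [0.9, 3.4], [0.6, -0.4], [0.5, 2.5], [0.3, -0.4], [0.3, -2.4]]
origin [593.1, 124.5]
knob [[580.3, 127.4, 92.0]]
knob tri [584.7, 126.6, 53.5]
tray [[592.8, -256.4, 18.0], [585.6, -104.7, 18.0], [668.1, -102.8, 18.0], [675.8, -255.1, 18.0]]
c [630.6, -179.8, 18.0]
```

```bash
python3 - <<'E'
from h import *
plan((582.5,124,200,3.089),(582.5,124,130,3.089))
E
```

```text
at 8.05 [629.4 119.  350.9] 3.086 F [-0.5  0.3  0. ] open 60.2 g 0.0
4 rows -> (582.5, 124, 200, 3.089)
0.078,0.004,0.252,-0.001,0.078,0.004,0.252,-0.001,0.078,0.004,0.252,-0.001,0.078,0.004,0.252,-0.001
2 rows -> (582.5, 124, 130, 3.089)
0.0,0.0,0.233,0.0,0.0,0.0,0.233,0.0
```

Emit:
{"name": "move_arm", "arguments": {
  "moves": [0.078,0.004,0.252,0,0.078,0.004,0.252,0,0.078,0.004,0.252,0,0.078,0.004,0.252,0,0,0,0.233,0,0,0,0.233,0,0,0,0,0,0,0,0,0]
}}

```text
t: 9.05
eef_pos: [583.4, 124.0, 130.8]
tcp_rot: [3.141, 0.002, 3.086]
ft_force: [0.9, 0.8, 0.3]
opening: 0.63
grip_force: 0.0
```

```bash
python3 - <<'E'
from h import *
s=monitor.state();print(s['eef_pos'],s['tcp_rot'])
a=snap('wrist','w3'); cv2.imwrite('pics/w3b.png',cv2.resize(a[:,:,::-1],(784,588),interpolation=cv2.INTER_CUBIC))
print(proj('w3',s['eef_pos'])*1.531)
E
```

```text
[583.44751762 124.00205809 130.82726597] [3.14121540e+00 1.69576679e-03 3.08597561e+00]
[[395.01560655 367.87488944]]
```

View pics/w3b.png

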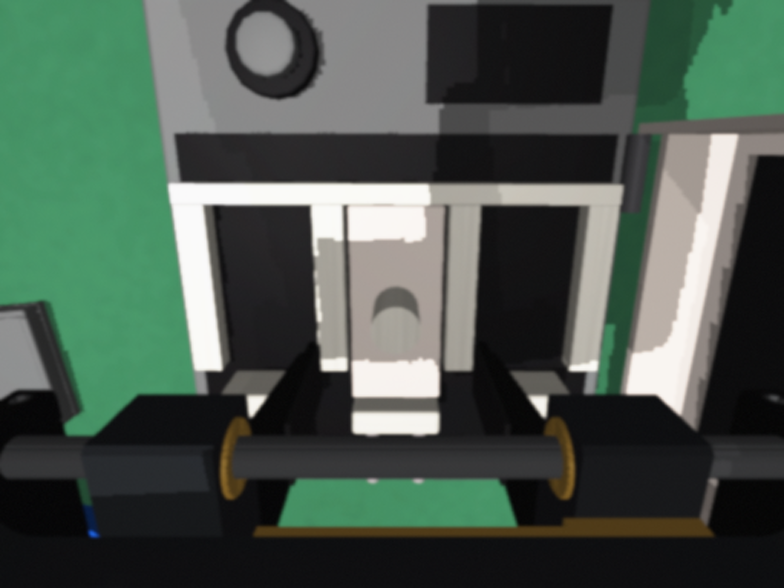

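The close view shows the knob centred on column 396, which matches the TCP column of 395. The fence's inner edge is at row 205, and the slot edges there are at columns 216/313, 346/444 and 480/582.

```bash
python3 - <<'E'
from h import *
p=lambda n,v:print(n,np.round(v,1).tolist())
p('knob',onz('w3',[cw(396,334)],92))
p('plate near end z58',onz('w3',[cw(347,206),cw(444,206)],58))
e=onz('w3',[cw(u,205) for u in (216,313,346,444,480,582)],54);p('fence',e)
p('fence outer z54 ends',onz('w3',[cw(170,185),cw(622,185)],54))
p('button',onz('w3',[cw(265,44)],47))
E
```

```text
knob [[584.8, 124.1, 92.0]]
plate near end z58 [[527.5, 102.3, 58.0], [530.2, 151.5, 58.0]]
fence [[523.8, 34.6, 54.0], [526.5, 84.4, 54.0], [527.4, 101.4, 54.0], [530.2, 151.8, 54.0], [531.2, 170.4, 54.0], [534.0, 222.9, 54.0]]
fence outer z54 ends [[512.6, 12.9, 54.0], [525.0, 242.6, 54.0]]
button [[449.6, 68.3, 47.0]]
```

Emit:
{"name": "move_arm", "arguments": {
  "moves": [-0.003,0,0.15,0,0,0,0.15,0,0,0,0.14,0,0,0,0,0]
}}

```text
t: 9.6
eef_pos: [583.3, 123.4, 63.7]
tcp_rot: [3.142, -0.0, 3.085]
ft_force: [0.2, 1.4, -0.3]
opening: 0.627
grip_force: 0.0
```

Emit:
{"name": "move_arm", "arguments": {
  "moves": [0,0,0,0,0,0,0,0,0,0,0,0,0,0,0,0,0,0,0,0],
  "claw": 0
}}

```text
t: 10.22
eef_pos: [583.3, 123.3, 63.7]
tcp_rot: [3.141, 0.0, 3.085]
ft_force: [-0.8, -0.5, 4.3]
opening: 0.247
grip_force: 30.0
```

Emit:
{"name": "move_arm", "arguments": {
  "moves": [0,0,-0.04,0,0,0,-0.08,0,0,0,-0.1,0,0,0,-0.2,0,0,0,-0.2,0,0,0,-0.2,0,0,0,0,0]
}}

```text
t: 11.1
eef_pos: [584.1, 123.4, 189.5]
tcp_rot: [3.141, 0.005, 3.085]
ft_force: [0.0, -0.3, -0.8]
opening: 0.247
grip_force: 30.0
```

```bash
python3 - <<'E'
from h import *
plan((630,-182.5,150,1.609),(630,-182.5,60,1.609,40),(630,-182.5,30,1.609,15))
E
```

```text
at 11.1 [584.1 123.4 189.5] 3.085 F [ 0.  -0.3 -0.8] open 23.5 g 30.0
10 rows -> (630, -182.5, 150, 1.609)
-0.042,-0.202,0.026,0.094,-0.071,-0.194,0.026,0.094,-0.099,-0.181,0.026,0.094,-0.125,-0.164,0.026,0.094,-0.147,-0.144,0.026,0.094,-0.167,-0.121,0.026,0.094,-0.183,-0.095,0.026,0.094,-0.195,-0.067,0.026,0.094,-0.203,-0.038,0.026,0.094,-0.206,-0.008,0.026,0.094
3 rows -> (630, -182.5, 60, 1.609, 40)
0.0,0.0,0.2,0.0,0.0,0.0,0.2,0.0,0.0,0.0,0.2,0.0
2 rows -> (630, -182.5, 30, 1.609, 15)
0.0,0.0,0.1,0.0,0.0,0.0,0.1,0.0
```

Emit:
{"name": "move_arm", "arguments": {
  "moves": [-0.042,-0.202,0.02,0.094,-0.071,-0.194,0.02,0.094,-0.099,-0.181,0.02,0.094,-0.125,-0.164,0.02,0.094,-0.147,-0.144,0.02,0.094,-0.167,-0.121,0.02,0.094,-0.183,-0.095,0.02,0.094,-0.195,-0.067,0.02,0.094,-0.203,-0.038,0.02,0.094,-0.206,-0.008,0.02,0.094]
}}

```text
t: 12.35
eef_pos: [628.7, -183.5, 155.3]
tcp_rot: [-3.14, -0.001, 1.604]
ft_force: [0.2, 0.4, -2.8]
opening: 0.247
grip_force: 30.0
```

```bash
python3 - <<'E'
from h import *
plan((630,-182.5,90,1.609))
a=snap('wrist','w4'); cv2.imwrite('pics/w4b.png',cv2.resize(a[:,:,::-1],(784,588),interpolation=cv2.INTER_CUBIC))
E
```

```text
at 12.35 [ 628.7 -183.5  155.3] 1.604 F [ 0.2  0.4 -2.8] open 23.5 g 30.0
2 rows -> (630, -182.5, 90, 1.609)
0.003,0.005,0.218,-0.002,0.003,0.005,0.218,-0.002
```

View pics/w4b.png

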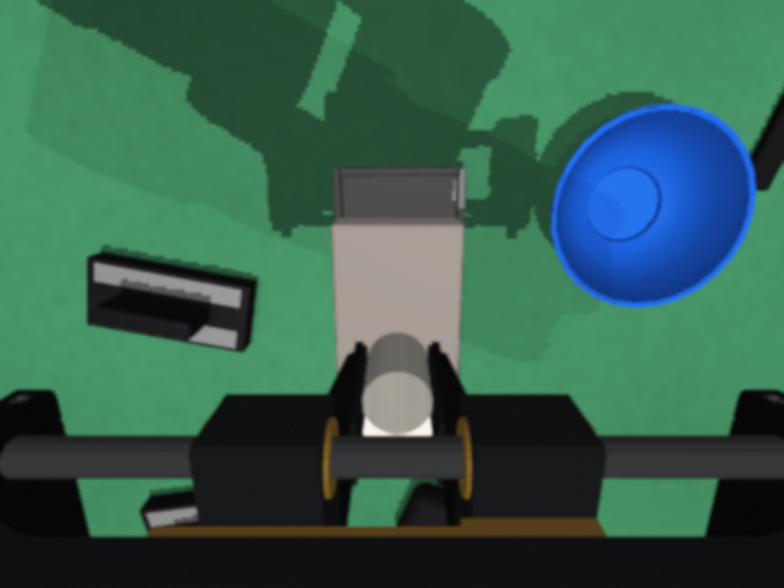

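The plate is held level and lined up with the tray (tray top edge at (400,170)). Cassette A is at (170,300) and the pan is clear at (655,205). I'll lower it.

Emit:
{"name": "move_arm", "arguments": {
  "moves": [0.003,0.005,0.22,0,0.003,0.005,0.22,0,0,0,0.2,0,0,0,0.1,0,0,0,0.06,0,0,0,0.03,0,0,0,0,0]
}}

```text
t: 13.28
eef_pos: [630.8, -181.8, 32.3]
tcp_rot: [3.141, 0.0, 1.609]
ft_force: [-0.2, 0.7, -1.7]
opening: 0.245
grip_force: 30.0
```

Emit:
{"name": "move_arm", "arguments": {
  "moves": [0,0,0,0,0,0,0,0,0,0,0,0,0,0,0,0,0,0,-0.1,0,0,0,-0.3,0,0,0,-0.3,0,0,0,-0.3,0,0,0,0,0],
  "claw": 48
}}

```text
t: 14.4
eef_pos: [631.8, -182.2, 186.7]
tcp_rot: [3.135, 0.003, 1.609]
ft_force: [-0.4, 0.3, -1.2]
opening: 0.505
grip_force: 0.0
```

```bash
python3 - <<'E'
from h import *
plan((472,-208,140,2.99))
E
```

```text
at 14.4 [ 631.8 -182.2  186.7] 1.609 F [-0.4  0.3 -1.2] open 48.0 g 0.0
9 rows -> (472, -208, 140, 2.99)
-0.015,-0.119,0.035,-0.098,0.004,-0.12,0.035,-0.098,0.022,-0.118,0.035,-0.098,0.04,-0.113,0.035,-0.098,0.057,-0.106,0.035,-0.098,0.072,-0.096,0.035,-0.098,0.086,-0.084,0.035,-0.098,0.098,-0.07,0.035,-0.098,0.107,-0.054,0.035,-0.098
```

Emit:
{"name": "move_arm", "arguments": {
  "moves": [-0.015,-0.119,0.035,-0.098,0.004,-0.12,0.035,-0.098,0.022,-0.118,0.035,-0.098,0.04,-0.113,0.035,-0.098,0.057,-0.106,0.035,-0.098,0.072,-0.096,0.035,-0.098,0.086,-0.084,0.035,-0.098,0.098,-0.07,0.035,-0.098,0.107,-0.054,0.035,-0.098,0,0,0,0]
}}

```text
t: 15.65
eef_pos: [469.6, -207.8, 134.4]
tcp_rot: [3.141, -0.001, 2.992]
ft_force: [0.1, -0.2, -0.0]
opening: 0.504
grip_force: 0.0
```

```bash
python3 - <<'E'
from h import *
plan((472,-208,90,2.99))
a=snap('wrist','w5'); cv2.imwrite('pics/w5b.png',cv2.resize(a[:,:,::-1],(784,588),interpolation=cv2.INTER_CUBIC))
snap('top','t2')
E
```

```text
at 15.65 [ 469.6 -207.8  134.4] 2.992 F [ 0.1 -0.2 -0. ] open 47.9 g 0.0
1 rows -> (472, -208, 90, 2.99)
-0.016,0.001,0.296,0.001
```

View pics/w5b.png

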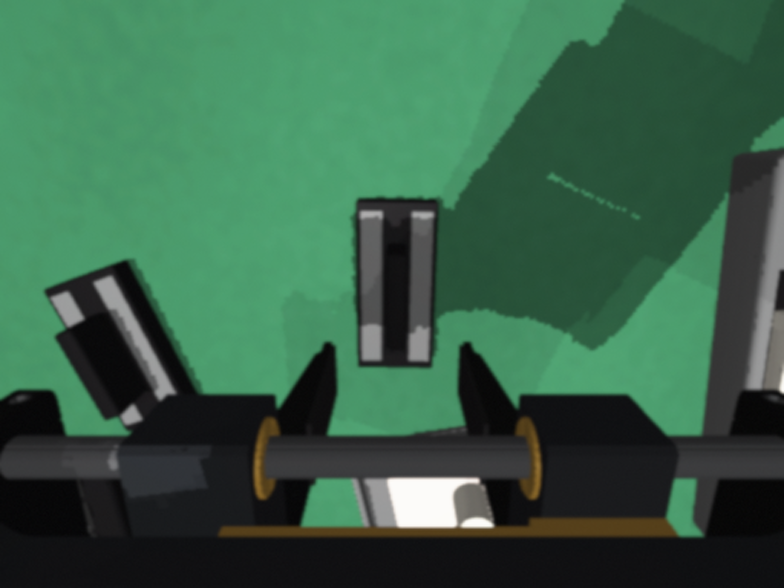

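The wrist view shows cassette A square to the tool, with corners at (357,201), (439,201), (433,366) and (359,366). The plate lies in the tray at the bottom, and cassette B is at the left.

```bash
python3 - <<'E'
from h import *
c=onz('w5',[cw(357,201),cw(439,201),cw(433,366),cw(359,366)],18);print(c.round(1),c.mean(0).round(1))
f=(c[2]+c[3]-c[0]-c[1])/2;print(np.arctan2(f[1],f[0]),np.linalg.norm(f))
x,y=c.mean(0)[:2]
plan((x,y,70,2.992),(x,y,26,2.992,30))
E
```

```text
[[ 414.  -222.9   18. ]
 [ 421.2 -174.4   18. ]
 [ 528.1 -191.5   18. ]
 [ 520.8 -240.2   18. ]] [ 471.  -207.3   18. ]
-0.15959186879623707 108.17783010528022
at 15.75 [ 471.1 -208.   134.8] 2.99 F [-0.5 -0.2 -0.2] open 48.1 g 0.0
2 rows -> (np.float64(471.02837390340846), np.float64(-207.2528067859295), 70, 2.992)
0.0,0.002,0.216,-0.001,0.0,0.002,0.216,-0.001
2 rows -> (np.float64(471.02837390340846), np.float64(-207.2528067859295), 26, 2.992, 30)
0.0,0.0,0.147,0.0,0.0,0.0,0.147,0.0
```

Emit:
{"name": "move_arm", "arguments": {
  "moves": [0,0.004,0.216,0.006,0,0,0.216,0,0,0,0.16,0,0,0,0.14,0,0,0,0,0]
}}

```text
t: 16.38
eef_pos: [470.8, -206.9, 23.8]
tcp_rot: [3.141, -0.002, 2.983]
ft_force: [-0.3, 0.0, -0.0]
opening: 0.506
grip_force: 0.0
```

Emit:
{"name": "move_arm", "arguments": {
  "moves": [0,0,0,0,0,0,0,0,0,0,0,0,0,0,0,0,0,0,0,0],
  "claw": 0
}}

```text
t: 17.0
eef_pos: [470.8, -207.5, 25.2]
tcp_rot: [-3.141, 0.001, 2.984]
ft_force: [-0.4, -0.5, 5.0]
opening: 0.127
grip_force: 30.0
```

Emit:
{"name": "move_arm", "arguments": {
  "moves": [0,0,-0.1,0,0,0,-0.3,0,0,0,-0.3,0,0,0,-0.3,0,0,0,-0.2,0]
}}

```text
t: 17.62
eef_pos: [470.6, -207.2, 207.8]
tcp_rot: [-3.141, 0.002, 2.985]
ft_force: [-0.4, 0.1, -1.4]
opening: 0.123
grip_force: 30.0
```

```bash
python3 - <<'E'
from h import *
plan((582,52,155,3.083),(582,52,86,3.083,40))
E
```

```text
at 17.625 [ 470.6 -207.2  207.8] 2.985 F [-0.4  0.1 -1.4] open 11.7 g 30.0
6 rows -> (582, 52, 155, 3.083)
-0.077,0.304,0.059,-0.01,-0.082,0.303,0.059,-0.01,-0.087,0.301,0.059,-0.01,-0.092,0.3,0.059,-0.01,-0.097,0.298,0.059,-0.01,-0.102,0.296,0.059,-0.01
2 rows -> (582, 52, 86, 3.083, 40)
0.0,0.0,0.23,0.0,0.0,0.0,0.23,0.0
```

```bash
python3 - <<'E'
from h import *
plan((562.2,53,150,3.089),(562.2,53,85,3.089,40))
E
```

```text
at 17.625 [ 470.6 -207.2  207.8] 2.985 F [-0.4  0.1 -1.4] open 11.7 g 30.0
6 rows -> (562.2, 53, 150, 3.089)
-0.055,0.301,0.064,-0.011,-0.061,0.3,0.064,-0.011,-0.066,0.299,0.064,-0.011,-0.071,0.298,0.064,-0.011,-0.076,0.297,0.064,-0.011,-0.081,0.296,0.064,-0.011
2 rows -> (562.2, 53, 85, 3.089, 40)
0.0,0.0,0.217,0.0,0.0,0.0,0.217,0.0
```

Emit:
{"name": "move_arm", "arguments": {
  "moves": [-0.055,0.301,0.05,-0.011,-0.061,0.3,0.05,-0.011,-0.066,0.299,0.05,-0.011,-0.071,0.298,0.05,-0.011,-0.076,0.297,0.05,-0.011,-0.081,0.296,0.05,-0.011,0,0,0.1,0,0,0,0,0]
}}

```text
t: 18.62
eef_pos: [561.3, 52.5, 144.2]
tcp_rot: [-3.141, -0.002, 3.089]
ft_force: [-0.1, -0.0, -2.7]
opening: 0.123
grip_force: 30.0
```

```bash
python3 - <<'E'
from h import *
plan((562.2,53,85,3.089,30))
E
```

```text
at 18.625 [561.3  52.5 144.2] 3.089 F [-0.1 -0.  -2.7] open 11.7 g 30.0
2 rows -> (562.2, 53, 85, 3.089, 30)
-0.003,0.002,0.197,0.0,-0.003,0.002,0.197,0.0
```

Lower to the push height, then push the shoe back in small steps.

Emit:
{"name": "move_arm", "arguments": {
  "moves": [-0.003,0.003,0.15,0,0,0,0.14,0,0,0,0.1,0,0,0,0,0,-0.04,0,0,0,0,0,0,0]
}}

```text
t: 19.38
eef_pos: [568.8, 52.7, 86.9]
tcp_rot: [3.142, -0.0, 3.088]
ft_force: [-4.5, -0.2, -0.8]
opening: 0.124
grip_force: 30.0
```

Emit:
{"name": "move_arm", "arguments": {
  "moves": [-0.04,0,0,0,-0.04,0,0,0,-0.03,0,0,0,0,0,0,0]
}}

```text
t: 19.88
eef_pos: [584.1, 52.0, 86.5]
tcp_rot: [-3.142, -0.003, 3.088]
ft_force: [-7.7, -0.2, 1.4]
opening: 0.123
grip_force: 30.0
```

Emit:
{"name": "move_arm", "arguments": {
  "moves": [0,0,0.05,0,0,0,0.04,0,0,0,0.03,0,0,0,0,0]
}}

```text
t: 20.38
eef_pos: [583.5, 52.1, 68.0]
tcp_rot: [3.142, -0.004, 3.088]
ft_force: [-7.7, 0.1, -3.6]
opening: 0.124
grip_force: 30.0
```

Emit:
{"name": "move_arm", "arguments": {
  "moves": [0,0,0.012,0,0,0,0.008,0,0,0,0,0]
}}

```text
t: 20.75
eef_pos: [583.8, 52.2, 65.5]
tcp_rot: [3.141, -0.003, 3.088]
ft_force: [-7.6, 0.5, -0.1]
opening: 0.123
grip_force: 30.0
```

Emit:
{"name": "move_arm", "arguments": {
  "moves": [0.014,0,0.005,0,0,0,0,0]
}}

```text
t: 21.0
eef_pos: [582.7, 52.2, 65.3]
tcp_rot: [3.141, -0.001, 3.088]
ft_force: [-6.6, 0.6, 3.4]
opening: 0.121
grip_force: 30.0
```

Emit:
{"name": "move_arm", "arguments": {
  "moves": [0,0,0,0,0,0,0,0,0,0,0,0,0,0,0,0],
  "claw": 40
}}

```text
t: 21.5
eef_pos: [583.3, 52.0, 64.7]
tcp_rot: [3.142, 0.0, 3.088]
ft_force: [-0.2, -0.8, 0.1]
opening: 0.411
grip_force: 0.0
```

Emit:
{"name": "move_arm", "arguments": {
  "moves": [0,0,-0.1,0,0,0,-0.3,0,0,0,-0.3,0,0,0,-0.3,0,0,0,0,0]
}}

```text
t: 22.12
eef_pos: [584.4, 52.1, 219.0]
tcp_rot: [3.141, 0.007, 3.088]
ft_force: [-0.2, -0.4, 0.4]
opening: 0.419
grip_force: 0.0
```

```bash
python3 - <<'E'
from h import *
a=snap('wrist','w6'); snap('top','t3')
t=cv2.imread('pics/t3.png')[85:245,140:400]
o=np.zeros((590,784,3),np.uint8); o[:290,:386]=cv2.resize(a[:,:,::-1],(386,290)); o[110:590,388:784]=0
t=cv2.resize(t,None,fx=1.5,fy=1.5,interpolation=cv2.INTER_CUBIC);o[300:300+t.shape[0],:t.shape[1]]=t
w=cv2.resize(a[20:250,120:400][:,:,::-1],(392,322),interpolation=cv2.INTER_CUBIC);o[:322,390:782]=w
cv2.imwrite('pics/c6.png',o)
plan((487,-395,200,-2.9))
E
```

```text
at 22.225 [582.9  52.  215.3] 3.088 F [-0.5 -0.7  0.4] open 40.0 g 0.0
10 rows -> (487, -395, 200, -2.9)
0.048,-0.301,0.01,-0.019,0.057,-0.299,0.01,-0.019,0.066,-0.298,0.01,-0.019,0.074,-0.296,0.01,-0.019,0.083,-0.293,0.01,-0.019,0.092,-0.291,0.01,-0.019,0.1,-0.288,0.01,-0.019,0.109,-0.285,0.01,-0.019,0.117,-0.281,0.01,-0.019,0.125,-0.278,0.01,-0.019
```

View pics/c6.png

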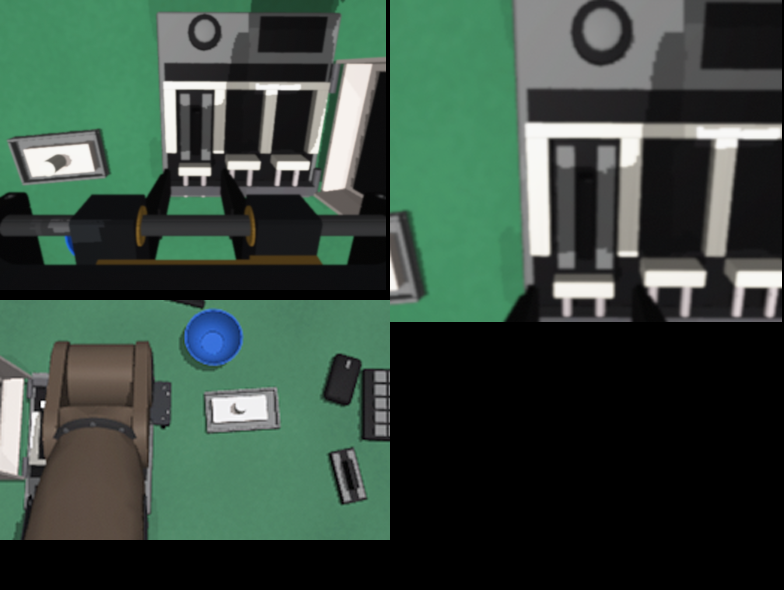

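The composite shows cassette A seated in slot0 with its shoe pushed back, the plate centred in the tray, and cassette B still at top-view pixel (372,202). I'll fetch B.

Emit:
{"name": "move_arm", "arguments": {
  "moves": [0.048,-0.301,0.02,-0.017,0.057,-0.299,0.02,-0.017,0.066,-0.298,0.02,-0.017,0.074,-0.296,0.02,-0.017,0.083,-0.293,0.02,-0.017,0.092,-0.291,0.02,-0.017,0.1,-0.288,0.02,-0.017,0.109,-0.285,0.02,-0.017,0.115,-0.281,0.02,-0.017,0.12,-0.278,0.02,-0.017]
}}

```text
t: 23.48
eef_pos: [481.7, -394.7, 183.1]
tcp_rot: [3.139, -0.001, -2.927]
ft_force: [1.0, 0.4, 0.3]
opening: 0.422
grip_force: 0.0
```

Emit:
{"name": "move_arm", "arguments": {
  "moves": [0,0,0.15,0,0,0,0.15,0,0,0,0,0],
  "claw": 48
}}

```text
t: 23.85
eef_pos: [481.6, -392.8, 137.1]
tcp_rot: [3.137, -0.003, -2.928]
ft_force: [0.7, 0.1, 0.6]
opening: 0.506
grip_force: 0.0
```

```bash
python3 - <<'E'
from h import *
plan((487,-395,90,-2.94))
a=snap('wrist','w7'); cv2.imwrite('pics/w7b.png',cv2.resize(a[:,:,::-1],(784,588),interpolation=cv2.INTER_CUBIC))
E
```

```text
at 23.85 [ 481.6 -392.8  137.1] -2.928 F [0.7 0.1 0.6] open 48.1 g 0.0
1 rows -> (487, -395, 90, -2.94)
-0.032,-0.022,0.314,0.008
```

View pics/w7b.png

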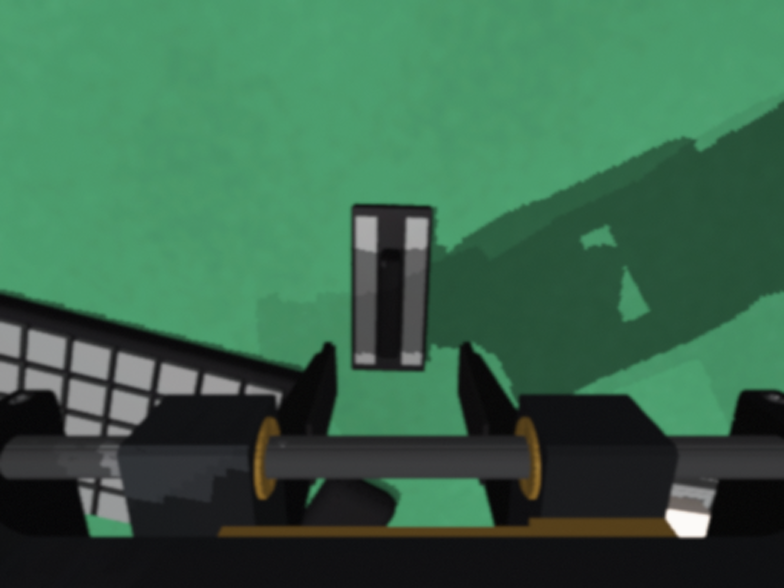

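Cassette B is nearly square to the tool, with corners at (353,206), (432,207), (424,370) and (352,368). It sits slightly left of the finger centre.

```bash
python3 - <<'E'
from h import *
c=onz('w7',[cw(353,206),cw(432,207),cw(424,370),cw(352,368)],18);print(c.round(1),c.mean(0).round(1))
f=(c[2]+c[3]-c[0]-c[1])/2;yw=np.arctan2(f[1],f[0]);print(yw,np.linalg.norm(f))
x,y=c.mean(0)[:2].round(1)
plan((x,y,70,yw-np.pi),(x,y,25,yw-np.pi,30))
E
```

```text
[[ 438.7 -428.4   18. ]
 [ 429.1 -381.5   18. ]
 [ 535.8 -361.3   18. ]
 [ 544.6 -408.9   18. ]] [ 487.1 -395.    18. ]
0.18440206498704617 108.13749319560627
at 23.9 [ 482.2 -393.2  138.6] -2.928 F [ 0.4 -1.1 -0.4] open 47.9 g 0.0
2 rows -> (np.float64(487.1), np.float64(-395.0), 70, np.float64(-2.9571905886027468))
-0.015,-0.009,0.229,0.009,-0.015,-0.009,0.229,0.009
2 rows -> (np.float64(487.1), np.float64(-395.0), 25, np.float64(-2.9571905886027468), 30)
0.0,0.0,0.15,0.0,0.0,0.0,0.15,0.0
```

Emit:
{"name": "move_arm", "arguments": {
  "moves": [-0.016,-0.01,0.22,0.008,-0.016,-0.01,0.22,0.008,0,0,0.16,0,0,0,0.15,0,0,0,0,0]
}}

```text
t: 24.52
eef_pos: [487.7, -395.1, 26.5]
tcp_rot: [3.14, -0.001, -2.953]
ft_force: [0.1, 0.1, 0.7]
opening: 0.506
grip_force: 0.0
```

Emit:
{"name": "move_arm", "arguments": {
  "moves": [0,0,0,0,0,0,0,0,0,0,0,0,0,0,0,0,0,0,0,0],
  "claw": 0
}}

```text
t: 25.15
eef_pos: [488.0, -395.6, 27.4]
tcp_rot: [-3.141, 0.0, -2.953]
ft_force: [-0.0, 0.1, 3.0]
opening: 0.12
grip_force: 30.0
```

Emit:
{"name": "move_arm", "arguments": {
  "moves": [0,0,-0.1,0,0,0,-0.3,0,0,0,-0.3,0,0,0,-0.3,0,0,0,-0.2,0]
}}

```text
t: 25.78
eef_pos: [488.0, -395.6, 210.3]
tcp_rot: [-3.14, 0.001, -2.953]
ft_force: [0.5, 0.1, -1.4]
opening: 0.127
grip_force: 30.0
```

```bash
python3 - <<'E'
from h import *
plan((566,124.9,150,3.089))
E
```

```text
at 25.775 [ 488.  -395.6  210.3] -2.953 F [ 0.5  0.1 -1.4] open 12.0 g 30.0
11 rows -> (566, 124.9, 150, 3.089)
-0.106,0.301,0.037,0.014,-0.099,0.303,0.037,0.014,-0.092,0.305,0.037,0.014,-0.086,0.307,0.037,0.014,-0.079,0.309,0.037,0.014,-0.072,0.311,0.037,0.014,-0.065,0.312,0.037,0.014,-0.058,0.314,0.037,0.014,-0.051,0.315,0.037,0.014,-0.044,0.316,0.037,0.014,-0.038,0.317,0.037,0.014
```

Emit:
{"name": "move_arm", "arguments": {
  "moves": [-0.106,0.301,0.03,0.014,-0.099,0.303,0.03,0.014,-0.092,0.305,0.03,0.014,-0.086,0.307,0.03,0.014,-0.079,0.309,0.03,0.014,-0.072,0.311,0.03,0.014,-0.065,0.312,0.03,0.014,-0.058,0.314,0.03,0.014,-0.051,0.315,0.03,0.014,-0.044,0.316,0.03,0.014]
}}

```text
t: 27.02
eef_pos: [558.9, 79.2, 162.9]
tcp_rot: [3.142, 0.001, 3.11]
ft_force: [0.7, -1.2, -1.0]
opening: 0.124
grip_force: 30.0
```

```bash
python3 - <<'E'
from h import *
plan((566,124.5,150,3.089))
E
```

```text
at 27.025 [558.9  79.2 162.9] 3.11 F [ 0.7 -1.2 -1. ] open 11.8 g 30.0
1 rows -> (566, 124.5, 150, 3.089)
-0.037,0.304,0.086,0.013
```

Emit:
{"name": "move_arm", "arguments": {
  "moves": [-0.037,0.304,0.05,0.013,0,0,0,0,0,0,0.1,0,0,0,0.1,0,0,0,0,0]
}}

```text
t: 27.65
eef_pos: [565.2, 122.0, 123.2]
tcp_rot: [-3.141, -0.003, 3.089]
ft_force: [0.0, 0.4, -2.4]
opening: 0.122
grip_force: 30.0
```

```bash
python3 - <<'E'
from h import *
plan((566,124.5,87,3.089,20),(588,123.5,87,3.089,6))
E
```

```text
at 27.65 [565.2 122.  123.2] 3.089 F [ 0.   0.4 -2.4] open 11.6 g 30.0
2 rows -> (566, 124.5, 87, 3.089, 20)
-0.002,0.008,0.121,0.0,-0.002,0.008,0.121,0.0
4 rows -> (588, 123.5, 87, 3.089, 6)
-0.037,0.0,0.0,0.0,-0.037,0.0,0.0,0.0,-0.037,0.0,0.0,0.0,-0.037,0.0,0.0,0.0
```

Emit:
{"name": "move_arm", "arguments": {
  "moves": [0,0.008,0.12,0,0,0.008,0.12,0,0,0,0,0,-0.037,0,0,0,-0.037,0,0,0,-0.037,0,0,0,-0.037,0,0,0,0,0,0,0]
}}

```text
t: 28.65
eef_pos: [587.4, 124.2, 88.8]
tcp_rot: [-3.141, -0.003, 3.09]
ft_force: [-6.8, 0.1, 1.7]
opening: 0.121
grip_force: 30.0
```

Emit:
{"name": "move_arm", "arguments": {
  "moves": [-0.02,0,0,0,0,0,0,0,0,0,0.05,0,0,0,0.05,0,0,0,0.02,0,0,0,0,0]
}}

```text
t: 29.4
eef_pos: [589.7, 124.1, 70.3]
tcp_rot: [-3.141, -0.004, 3.09]
ft_force: [-7.0, 0.2, -1.9]
opening: 0.124
grip_force: 30.0
```

Emit:
{"name": "move_arm", "arguments": {
  "moves": [0,0,0.012,0,0,0,0.008,0,0,0,0,0]
}}

```text
t: 29.78
eef_pos: [589.9, 124.1, 67.7]
tcp_rot: [-3.141, -0.003, 3.09]
ft_force: [-8.8, 0.4, 0.2]
opening: 0.122
grip_force: 30.0
```

Emit:
{"name": "move_arm", "arguments": {
  "moves": [0.014,0,0.005,0,0,0,0,0]
}}

```text
t: 30.02
eef_pos: [588.5, 124.2, 67.5]
tcp_rot: [3.142, -0.001, 3.09]
ft_force: [-6.2, 0.1, 2.9]
opening: 0.126
grip_force: 30.0
```

Emit:
{"name": "move_arm", "arguments": {
  "moves": [0,0,0,0,0,0,0,0,0,0,0,0,0,0,0,0],
  "claw": 40
}}

```text
t: 30.52
eef_pos: [589.2, 124.2, 66.9]
tcp_rot: [3.141, 0.0, 3.09]
ft_force: [0.2, 0.3, -0.0]
opening: 0.417
grip_force: 0.0
```

Emit:
{"name": "move_arm", "arguments": {
  "moves": [0,0,-0.1,0,0,0,-0.3,0,0,0,-0.3,0,0,0,-0.3,0,0,0,0,0]
}}

```text
t: 31.15
eef_pos: [590.3, 124.4, 221.4]
tcp_rot: [3.14, 0.007, 3.09]
ft_force: [-0.9, -0.1, 0.0]
opening: 0.421
grip_force: 0.0
```

```bash
python3 - <<'E'
from h import *
a=snap('wrist','w8')
cv2.imwrite('pics/w8c.png',cv2.resize(a[0:260,0:400][:,:,::-1],(784,510),interpolation=cv2.INTER_CUBIC))
plan((606,330,420,3.086))
E
```

```text
at 31.2 [589.4 124.2 219.1] 3.09 F [ 0.4 -0.1 -0.9] open 39.9 g 0.0
6 rows -> (606, 330, 420, 3.086)
-0.007,0.229,-0.223,0.0,-0.006,0.229,-0.223,0.0,-0.006,0.229,-0.223,0.0,-0.006,0.229,-0.223,0.0,-0.006,0.229,-0.223,0.0,-0.006,0.229,-0.223,0.0
```

View pics/w8c.png

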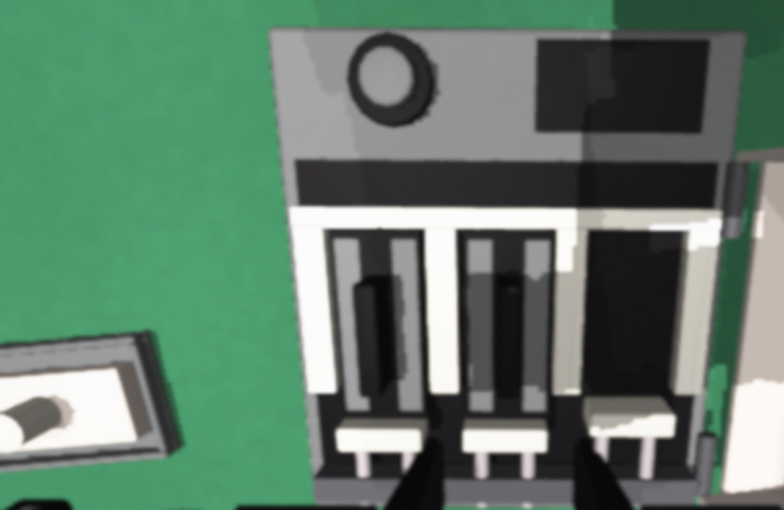

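Both cassettes are seated in slots 0 and 1, with their shoes level at row 437 and the empty slot's shoe at row 415. Before closing, I'll check the early views for a third cassette hidden under the arm at the start.

```bash
python3 - <<'E'
import cv2,numpy as np
a=cv2.imread('pics/w0.png');b=cv2.imread('pics/t2.png')
o=np.hstack([cv2.resize(a,(398,298)),cv2.resize(b,(398,298))]);cv2.imwrite('pics/c9.png',o)
E
```

```text
(no output)
```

View pics/c9.png

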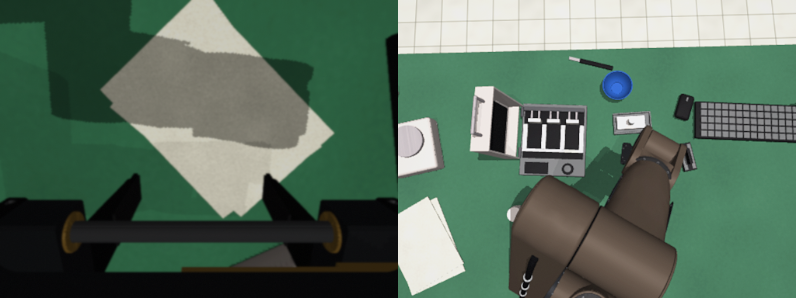

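Emit:
{"name": "move_arm", "arguments": {
  "moves": [0,0,-0.3,0,0,0,-0.3,0,0,0,-0.3,0,0,0,-0.3,0,0,0,-0.14,0,-0.01,0.34,0,0,-0.01,0.34,0,0,-0.01,0.34,0,0,-0.01,0.35,0,0,0,0,0,0],
  "claw": 45
}}

```text
t: 32.45
eef_pos: [605.2, 332.2, 415.4]
tcp_rot: [-3.141, -0.003, 3.093]
ft_force: [-0.3, -0.6, 0.0]
opening: 0.476
grip_force: 0.0
```

No third cassette anywhere. Before gripping the handle I'll check where it stands, by a numeric brightness profile.

```bash
python3 - <<'E'
from h import *
a=snap('wrist','w10').mean(2)
d=np.array([.9986,-.053])
for nm,y0,z in (('left',330.5,325),('stop',355.5,317)):
    for s in (-25,0): print(nm,s,proj('w10',[[605.9+s*d[0],y0+s*d[1],z]]).round(0))
for k in (150,165,180,195,210): print(k,a[k,200:340:4].astype(int).tolist())
E
```

```text
left -25 [[257. 168.]]
left 0 [[257. 196.]]
stop -25 [[285. 165.]]
stop 0 [[284. 192.]]
150 [240, 232, 96, 55, 54, 227, 231, 229, 147, 144, 143, 143, 142, 88, 106, 107, 101, 142, 142, 141, 127, 57, 55, 55, 55, 57, 56, 55, 55, 55, 55, 56, 55, 55, 55]
165 [60, 62, 116, 69, 49, 222, 230, 230, 167, 143, 143, 143, 142, 87, 107, 106, 105, 142, 141, 142, 114, 56, 55, 55, 56, 56, 61, 94, 94, 93, 86, 55, 55, 54, 56]
180 [31, 32, 98, 72, 48, 216, 230, 229, 201, 143, 142, 143, 141, 87, 108, 115, 127, 162, 161, 142, 98, 47, 47, 52, 51, 49, 67, 87, 93, 94, 94, 95, 94, 94, 94]
195 [94, 93, 53, 92, 57, 189, 229, 229, 166, 142, 141, 159, 161, 99, 124, 119, 120, 155, 156, 155, 100, 78, 80, 77, 78, 77, 84, 85, 90, 94, 94, 93, 94, 94, 94]
210 [97, 98, 96, 98, 81, 179, 228, 228, 212, 214, 214, 224, 225, 96, 107, 104, 120, 140, 143, 226, 121, 85, 85, 86, 86, 86, 85, 86, 93, 94, 95, 94, 96, 96, 94]
```

The bar is at column 259, where I left it. I'll grip it and lower it.

Emit:
{"name": "move_arm", "arguments": {
  "moves": [0,-0.01,0.25,0,0,0,0.25,0,0,0,0.15,0,0,0,0.08,0,0,0,0,0]
}}

```text
t: 33.12
eef_pos: [605.7, 326.9, 308.1]
tcp_rot: [-3.141, -0.001, 3.089]
ft_force: [0.7, 0.3, 0.9]
opening: 0.471
grip_force: 0.0
```

Emit:
{"name": "move_arm", "arguments": {
  "moves": [0,0,0,0,0,0,0,0,0,0,0,0,0,0,0,0,0,0,0,0],
  "claw": 0
}}

```text
t: 33.75
eef_pos: [605.7, 328.3, 309.0]
tcp_rot: [3.14, 0.001, 3.09]
ft_force: [-0.2, 5.8, 3.5]
opening: 0.119
grip_force: 30.0
```

Emit:
{"name": "move_arm", "arguments": {
  "moves": [0,-0.2,-0.05,0,0,-0.205,-0.029,0,0,-0.207,-0.008,0,0,-0.206,0.014,0,0,-0.204,0.036,0,0,-0.199,0.057,0,0,-0.192,0.077,0]
}}

```text
t: 34.62
eef_pos: [593.5, 115.5, 293.4]
tcp_rot: [3.141, -0.002, 3.09]
ft_force: [-0.6, 6.7, -5.8]
opening: 0.116
grip_force: 30.0
```

Emit:
{"name": "move_arm", "arguments": {
  "moves": [0,-0.182,0.097,0,0,-0.171,0.116,0,0,-0.158,0.133,0,0,-0.144,0.149,0,0,-0.127,0.163,0,0,0,0,0]
}}

```text
t: 35.38
eef_pos: [587.1, -1.5, 192.8]
tcp_rot: [3.141, -0.006, 3.088]
ft_force: [-3.9, 4.8, -7.5]
opening: 0.121
grip_force: 30.0
```

Emit:
{"name": "move_arm", "arguments": {
  "moves": [0,-0.053,0.083,0,0,-0.048,0.086,0,0,-0.044,0.088,0,0,-0.04,0.09,0,0,-0.035,0.092,0,0,-0.03,0.094,0,0,0,0,0]
}}

```text
t: 36.25
eef_pos: [585.5, -38.3, 114.8]
tcp_rot: [3.142, -0.004, 3.09]
ft_force: [-6.3, 2.6, -4.9]
opening: 0.121
grip_force: 30.0
```

Emit:
{"name": "move_arm", "arguments": {
  "moves": [0,-0.016,0.063,0,0,-0.015,0.064,0,0,-0.013,0.064,0,0,-0.011,0.064,0,0,-0.008,0.064,0,0,0,0,0]
}}

```text
t: 37.0
eef_pos: [585.1, -48.2, 67.4]
tcp_rot: [-3.141, -0.003, 3.09]
ft_force: [-7.2, -3.2, -2.8]
opening: 0.118
grip_force: 30.0
```

Emit:
{"name": "move_arm", "arguments": {
  "moves": [0,-0.003,0.04,0,0,0,0.02,0,0,0,0,0]
}}

```text
t: 37.38
eef_pos: [585.1, -49.1, 58.9]
tcp_rot: [-3.14, -0.003, 3.091]
ft_force: [-8.7, -7.5, -2.1]
opening: 0.115
grip_force: 30.0
```

Emit:
{"name": "move_arm", "arguments": {
  "moves": [0,0.005,0.02,0,0,0,0.02,0,0,0,0,0]
}}

```text
t: 37.75
eef_pos: [588.1, -49.3, 56.5]
tcp_rot: [-3.139, 0.006, 3.091]
ft_force: [-7.1, -10.3, 26.9]
opening: 0.116
grip_force: 30.0
```

Emit:
{"name": "move_arm", "arguments": {
  "moves": [0,0,0,0,0,0,0,0,0,0,0,0,0,0,0,0,0,0,-0.1,0,0,0,-0.3,0,0,0,-0.3,0,0,0,0,0],
  "claw": 40
}}

```text
t: 38.75
eef_pos: [587.6, -48.0, 161.5]
tcp_rot: [-3.141, 0.007, 3.09]
ft_force: [0.0, -0.2, 0.0]
opening: 0.423
grip_force: 0.0
```

Emit:
{"name": "move_arm", "arguments": {
  "moves": [0,0,0,0,0,0,0,0,0,0,0.2,0,0,0,0.2,0,0,0,0.08,0,0,0,0,0],
  "claw": 0
}}

```text
t: 39.5
eef_pos: [585.9, -47.7, 84.5]
tcp_rot: [3.141, -0.002, 3.09]
ft_force: [0.6, -0.2, 1.4]
opening: 0.005
grip_force: 0.0
```

Emit:
{"name": "move_arm", "arguments": {
  "moves": [0,0,0.02,0,0,0,0.02,0,0,0,0,0]
}}

```text
t: 39.88
eef_pos: [586.2, -47.8, 79.6]
tcp_rot: [3.142, 0.0, 3.09]
ft_force: [0.2, 0.0, 0.6]
opening: 0.006
grip_force: 0.0
```

Emit:
{"name": "move_arm", "arguments": {
  "moves": [0,0,0.014,0,0,0,0.007,0,0,0,0,0]
}}

```text
t: 40.25
eef_pos: [586.5, -47.8, 77.9]
tcp_rot: [-3.141, 0.002, 3.09]
ft_force: [-4.2, 1.1, 17.4]
opening: 0.004
grip_force: 8.9
```

```bash
python3 - <<'E'
from h import *
plan((452,68.5,130,3.09))
E
```

```text
at 40.25 [586.5 -47.8  77.9] 3.09 F [-4.2  1.1 17.4] open 0.4 g 8.9
4 rows -> (452, 68.5, 130, 3.09)
0.234,0.182,-0.087,0.0,0.234,0.182,-0.087,0.0,0.234,0.182,-0.087,0.0,0.234,0.182,-0.087,0.0
```

Emit:
{"name": "move_arm", "arguments": {
  "moves": [0,0,-0.3,0,0,0,-0.3,0,0.23,0.195,0,0,0.23,0.195,0,0,0.23,0.195,0,0,0.23,0.195,0,0,0,0,0,0]
}}

```text
t: 41.12
eef_pos: [452.6, 77.6, 166.6]
tcp_rot: [3.141, -0.0, 3.092]
ft_force: [-0.6, -0.6, 0.5]
opening: 0.005
grip_force: 0.0
```

```bash
python3 - <<'E'
from h import *
plan((452,69.5,70,3.09),(452,69.5,54,3.09))
a=snap('wrist','w11')[:,:,::-1]
# button: pixel estimate, dark ring blob
pt=proj('w11',[[452,69.5,47]])[0];print('expected px',pt)
g=cv2.cvtColor(a.copy(),cv2.COLOR_BGR2GRAY);x,y=int(pt[0]),int(pt[1]);r=45
c=cv2.HoughCircles(cv2.GaussianBlur(g[max(0,y-r):y+r,x-r:x+r],(3,3),0),cv2.HOUGH_GRADIENT,1,20,param1=80,param2=12,minRadius=12,maxRadius=36)
if c is not None:
    for q in c[0][:3]: uv=(q[0]+x-r,q[1]+max(0,y-r)); print(uv,q[2],onz('w11',[uv],47).round(1))
E
```

```text
at 41.125 [452.6  77.6 166.6] 3.092 F [-0.6 -0.6  0.5] open 0.5 g 0.0
2 rows -> (452, 69.5, 70, 3.09)
0.001,-0.027,0.322,0.001,0.001,-0.027,0.322,0.001
1 rows -> (452, 69.5, 54, 3.09)
0.0,0.0,0.107,0.0
expected px [250.00961761 185.28187228]
(np.float32(251.5), np.float32(188.5)) 14.6 [[455.3  70.8  47. ]]
```

Emit:
{"name": "move_arm", "arguments": {
  "moves": [-0.01,-0.045,0.25,0,0,0,0.25,0,0,0,0.18,0,0,0,0,0]
}}

```text
t: 41.68
eef_pos: [455.8, 68.7, 62.9]
tcp_rot: [-3.141, -0.002, 3.089]
ft_force: [0.8, -0.9, -0.7]
opening: 0.009
grip_force: 0.0
```

Emit:
{"name": "move_arm", "arguments": {
  "moves": [0,0,0.027,0,0,0,0.02,0,0,0,0,0]
}}

```text
t: 42.05
eef_pos: [456.3, 69.3, 57.8]
tcp_rot: [3.141, 0.002, 3.09]
ft_force: [1.9, -2.7, 3.7]
opening: 0.003
grip_force: 2.0
```

Emit:
{"name": "move_arm", "arguments": {
  "moves": [0,0,0.014,0,0,0,0.014,0,0,0,0,0]
}}

```text
t: 42.42
eef_pos: [456.5, 69.3, 55.5]
tcp_rot: [3.141, 0.004, 3.09]
ft_force: [-5.7, -4.0, 46.1]
opening: 0.003
grip_force: 22.9
```

Emit:
{"name": "move_arm", "arguments": {
  "moves": [0,0,-0.05,0,0,0,-0.015,0,0,0,0,0,0,0,0,0]
}}

```text
t: 42.92
eef_pos: [455.2, 69.5, 62.3]
tcp_rot: [3.142, -0.001, 3.09]
ft_force: [-0.8, 0.3, 0.7]
opening: 0.005
grip_force: 0.7
```

Emit:
{"name": "move_arm", "arguments": {
  "moves": [0,0,0.012,0,0,0,0,0,0,0,0,0]
}}

```text
t: 43.3
eef_pos: [455.4, 69.4, 60.8]
tcp_rot: [3.142, -0.001, 3.09]
ft_force: [-0.9, 0.3, 2.3]
opening: 0.004
grip_force: 1.1
```

Emit:
{"name": "move_arm", "arguments": {
  "moves": [0,0,0.012,0,0,0,0,0,0,0,0,0]
}}

```text
t: 43.68
eef_pos: [455.5, 69.4, 59.1]
tcp_rot: [3.142, -0.0, 3.09]
ft_force: [-1.1, 0.3, 3.4]
opening: 0.005
grip_force: 1.6
```

Emit:
{"name": "move_arm", "arguments": {
  "moves": [0,0,0.014,0,0,0,0,0,0,0,0,0]
}}

```text
t: 44.05
eef_pos: [455.5, 69.4, 57.0]
tcp_rot: [3.142, -0.0, 3.09]
ft_force: [-2.3, 0.3, 4.8]
opening: 0.005
grip_force: 2.2
```

The spring profile confirms the press: force rises from 0.7 N to 4.8 N between z 62 and 57, then hits a hard stop. Retract and hand in.

Emit:
{"name": "move_arm", "arguments": {
  "moves": [0,0,-0.1,0,0,0,-0.3,0,0,0,-0.3,0,0,0,-0.3,0,0,0,0,0,0,0,0,0,0,0,0,0,0,0,0,0]
}}

```text
t: 45.05
eef_pos: [455.3, 69.4, 206.1]
tcp_rot: [-3.142, -0.002, 3.09]
ft_force: [0.3, -0.1, -0.1]
opening: 0.004
grip_force: 0.0
```

```bash
python3 - <<'E'
from h import *
print(monitor.state()['t'],order.job_done())
E
```

```text
the job is handed in; nothing more can be done
45.05 None
```

The job is handed in at 45 s: the plate lies in its tray, both cassettes on the bench are clamped in slots 0 and 1, the hood was lowered fully shut, and the start button was then pressed to its stop and let go; `job_done()` returned no verdict.

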